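# Snug, line up and pin the castle nut on a cable-trolley wheel

## Robot

A 6-joint arm with a two-finger parallel gripper is mounted at the origin on the work surface. World frame = base frame: x ahead of the robot, y to its left, z up, the work surface at z = 0. Lengths are in m, angles in rad, forces in N, time in s.
With the tool pointing down it reaches from about 0.425 to 0.95 m from the base axis. Payload 14.7 kg.
Tool frame: the origin (TCP) lies between the finger pads; the fingertips stand 8 mm ahead of it and the grasp point (between the pads) lies 11 mm behind it (bot.tip_extent is the z of the fingertips in the tool frame, in m); z points along the fingers, y is the direction in which the jaws open and shut (so a half turn about z gives the same grasp; the last joint's range is limited). The gripper opens to 85 mm and grips with 20 to 120 N. Pads are 22 mm wide; open, the fingers measure 114 mm over their backs; the gripper's body (76 mm by 85 mm) begins 54 mm behind the grasp point. The pads swing forward as they close: fully open they stand 13 mm farther back than shut.
Start: joints at [1.09, 0.48, 1.596, -0, 1.065, -0.047], TCP at [0.273, 0.59, 0.239] pointing down, gripper open.
Joint ranges: [-2.75, 2.75], [-0.82, 2.05], [0.23, 2.67], [-1.56, 4.7], [0.09, 2.69], [-2.92, 2.92]. Speed limits (rad/s): [1.89, 1.89, 2.39, 3.01, 3.01, 3.01].

## Interface

Orientations are given as a unit quaternion [w, x, y, z].
In Python, from station import readout, vision, finish_job, bot gives the robot as it stands. The module is installed in compiled form; this text tells all that it offers.
- The arm moves only by the tool servo_tool, never from a script. Its argument "increments" is text: rows parted by semicolons, each of 7 numbers parted by spaces: the shift along the tool's x, y, z each as a share of 0.5 m, from -1 to 1, then the turn, a rotation vector about the tool's x, y, z each as a share of 180 degrees, from -1 to 1, then the gripper's target within -1 to 1 (fully open at 1, half-way at 0, shut at -1). A call has 1 to 5 rows; each row is the pose to reach, as a shift and turn from the pose measured when the call began, along the tool's axes at that moment, turning the shorter way round; what a row does not reach only later rows make up. A row lasts 1/10 s, in which the tool goes at most 50 mm and 8.59 degrees, less where a joint would pass 70% of its speed; a pose out of reach is approached as far as the arm can. A call with a number of a shift or a turn outside -1 to 1 is refused whole. A call with a gripper value outside its range is refused whole. The fingers move at their own pace and stop on an object; the grip force is fixed at half the most. Time passes only in rows, so rows that repeat a pose let the fingers close. It gives the time, the measured TCP pose, the force and the opening at its end, in the units of the state.
- readout.get_obs(): the state, without advancing time (a new reading comes with each control period).
- vision.grab_frame(name): name is "scene" or "side" or "wrist"; returns the picture (400x640x3 uint8, blue, green, red); there is no depth.
- vision.camera_info(name): a dict with "camera_matrix" (3x3 intrinsics, pixels), "k1" (the pictures are not rectified: a ray, as slopes to the right and down, at radius r is drawn at 1 + k1 r^2 times it, then the intrinsics apply), "cam_to_world" (4x4, takes a point from camera to world coordinates). Camera axes: x right, y down, z forward; pixel columns grow to the right and rows downward; lengths in m; the calibration is good to about 2 mm. A picture is of the moment at which its call begins: read the wrist's pose just before it. camera_info takes no time and is no camera call; for the wrist camera it gives the pose at the moment of the call.
- finish_job(): hands the job in, once; it reports no verdict.
The state is a dict: "clock": time; "q": joint angles; "joint_velocities": joint speeds; "joint_efforts": joint torques, N m; "ee_pos": TCP position; "tool_rot": TCP orientation; "ft_force": force on the tool from outside, world axes, zero at the start; "torque": the same for the moment, N m; "opening": finger opening in m.
Only numpy, scipy, OpenCV 4.12 (cv2) and the standard library are available. Lean on these libraries where they do the work, as an engineer would, in place of code of your own. Each camera call takes 0.05 s, during which the arm holds its last target.

## Task

Finish fitting the trolley wheel: turn the castle nut clockwise until it is snug on its washer, then on a little further, only to the next slot that lines up with the cross hole in the axle. Take the red-handled cotter pin off the blue mat, push it through slot and hole until its handle is up against the nut, let go of it, and last push the wheel round by its spokes a quarter to half a turn to see that it runs free with the pin still home. Leave the white back box, the trunking and the grease jar where they are.

Things in the scene. Friction and masses are not known exactly. Their poses are not given: they have to be found in the camera images.
- axle: Stub axle, fixed on the bench: grey flange 170 x 170 x 12 mm, upright steel spindle 30 mm diameter, end 110 mm above the bench. Origin: spindle axis at bench level, z up. The wheel lies flat round it: black tyre 250 mm diameter, 18 to 62 mm above the bench; grey hub 62 mm diameter, top at 64 mm; on it a washer 56 mm across, top at 67 mm
- axle_hole (a point): Centre of the 8 mm cross hole through the spindle, 95.5 mm above the bench, on the spindle axis. Its x axis runs along the hole (level), z is up. A black paint line 3 mm wide across the spindle's end face marks the hole's direction, and two sides of the square flange are parallel to it. The pin may enter from either end
- nut_grip (a point): Brass-coloured castle nut on the spindle: point on its axis, 79 mm above the bench. Hexagon 46 mm across flats, 53 across corners, 67 to 91 mm above the bench; crown 42 mm across with six 8 mm slots from there up to 100 mm. A slot stands over each flat, opposite slots make one straight gap. x axis: square out through one flat and its slot, z up. Grip two opposite flats. It keeps its height
- nut (a joint): Turn of the nut, rad, growing clockwise seen from above (tightening); 0 = just snug. Starts at -1.4 to -0.7. A slot pair lines up with the cross hole at -0.50 (nut still loose: the wrong one) and at +0.55, the first beyond snug: the right one, second from the start. Pin passes within 0.07 of it. Torque to turn it grows: 0.1 N m loose, 0.3 at snug, 0.4 at +0.55. Stays put; 0.85 is overtightened
- pin: Cotter pin: steel shank 5 mm diameter, round tip, flat rectangular red loop handle. x axis: along the shank from handle to tip. Origin: on the shank's centre line at the point that lies on the spindle axis when the pin is home; tip at x = +29 mm, front face of the handle at x = -22 mm (it comes up to the nut's crown). Lies flat on the mat, origin about 3 mm above it; 35 g
- pin_handle (a point): Middle of the pin's red handle, at x = -40 mm in the pin's frame (same axes). The handle is 36 mm long (x), 24 mm wide (y), its bar 8 mm thick (z), centred on the shank's line, about 4 mm above the mat as it lies. Grip it across its width
- mat: Blue parts mat, 200 (x) x 160 (y) x 3 mm thick, fixed on the bench; origin under its centre
- wheel_spoke (a point): Point on top of one of the wheel's five equal spokes (72 degrees apart), 78 mm from the spindle axis, 60 mm above the bench; x axis outward along the spoke. Spokes are 16 mm wide, 34 to 60 mm above the bench; the open windows between them reach from 31 to 96 mm from the axis. Pushed by a fingertip in a window the wheel turns either way against 0.15 N m drag and stops when left
- backbox: White plastic back box, open on top, 86 x 86 x 36 mm, loose bystander; origin under its centre
- trunking: White trunking offcut, 220 (x) x 40 (y) x 22 mm, loose bystander; origin under its centre
- grease: Green grease jar, 72 mm diameter, 70 mm high, loose bystander; origin under its centre
Mind the look-alikes: they are no part of the job. What is shaped like the pin but black or turquoise is not meant.

How it is judged:
By the outcome, as a careful person would: the job done as asked, in the order asked, and still so for the second after the job is handed in, with the robot touching nothing.
It also fails if it takes over 64 s, if anything falls off the work surface, if the arm or the gripper's body presses on something with over 40 N, if the wrist force passes 120 N, or if a joint passes its speed limit or range.

## Working session

There is one attempt and no reset: what is moved stays moved. The work goes in short steps, Python scripts to look and compute and a tool call to move; the robot and the scene stay as the last step left them, time stands still between calls to the robot, and variables do not carry over. Pictures are saved under pics/ and viewed, and the job is handed in when it is done.

Besides the shell and the picture viewer there is one more tool, called after ">>>" as name(argument=value, ...) on one line, values as JSON. servo_tool: Moves the arm, as the interface text tells. Its arguments: {"type":"object","properties":{"increments":{"type":"string"}},"required":["increments"]}

```bash
mkdir -p pics; ls; python3 - <<'E'
from station import readout, vision, bot
import cv2, numpy as np
np.set_printoptions(precision=4,suppress=True)
o=readout.get_obs(); print(o)
print(bot.tip_extent)
for n in ["scene","side","wrist"]:
    i=vision.camera_info(n); print(n,i)
    cv2.imwrite(f"pics/{n}0.png",vision.grab_frame(n))
E
```

```text
pics
{'clock': 0.0, 'q': array([ 1.0904,  0.4808,  1.5969, -0.    ,  1.0651, -0.0466]), 'joint_velocities': array([ 0.0015,  0.001 , -0.0002, -0.0001,  0.0012, -0.0006]), 'joint_efforts': array([ -0.0037, -95.065 , -43.0187,  -0.0002,   0.0122,  -0.    ]), 'ee_pos': array([0.273 , 0.5895, 0.2387]), 'tool_rot': array([-0.0001,  0.2152,  0.9766, -0.0006]), 'ft_force': array([ 0.0895, -0.3443,  0.259 ]), 'torque': array([-0.0375,  0.0237, -0.0456]), 'opening': 0.0852614144400133}
0.008
scene {'camera_matrix': array([[398.0326,   0.    , 313.2546],
       [  0.    , 398.0326, 202.2764],
       [  0.    ,   0.    ,   1.    ]]), 'k1': -0.008759529558316692, 'cam_to_world': array([[ 0.6257,  0.4117, -0.6626,  1.2837],
       [ 0.7801, -0.3225,  0.5362, -0.5626],
       [ 0.0071, -0.8523, -0.523 ,  0.6864],
       [ 0.    ,  0.    ,  0.    ,  1.    ]])}
side {'camera_matrix': array([[466.6373,   0.    , 314.9289],
       [  0.    , 466.6373, 199.7398],
       [  0.    ,   0.    ,   1.    ]]), 'k1': -0.07630587957130551, 'cam_to_world': array([[-0.9689, -0.1364,  0.2067,  0.3168],
       [-0.2475,  0.5602, -0.7905,  0.9516],
       [-0.008 , -0.817 , -0.5765,  0.7284],
       [ 0.    ,  0.    ,  0.    ,  1.    ]])}
wrist {'camera_matrix': array([[275.2777,   0.    , 318.444 ],
       [  0.    , 275.2777, 198.382 ],
       [  0.    ,   0.    ,   1.    ]]), 'k1': -0.011089728046366213, 'cam_to_world': array([[ 0.4206,  0.8764,  0.2345,  0.2147],
       [ 0.9073, -0.4059, -0.1101,  0.6171],
       [-0.0013,  0.259 , -0.9659,  0.3747],
       [ 0.    ,  0.    ,  0.    ,  1.    ]])}
```

View pics/scene0.png

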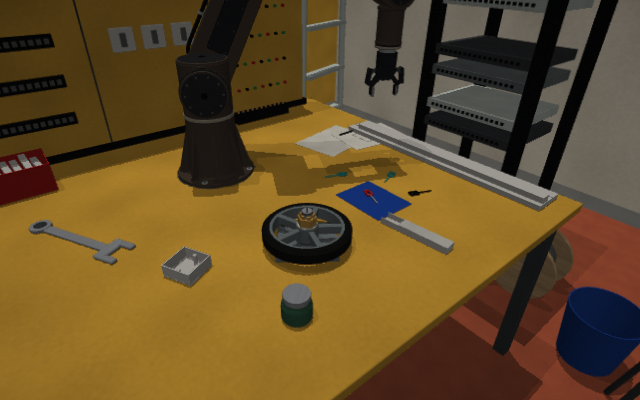

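View pics/side0.png

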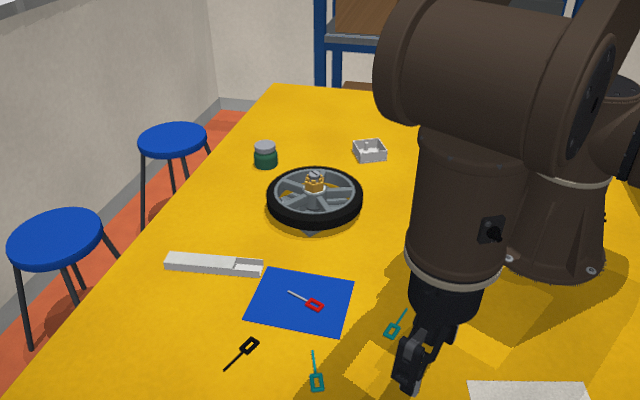

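View pics/wrist0.png

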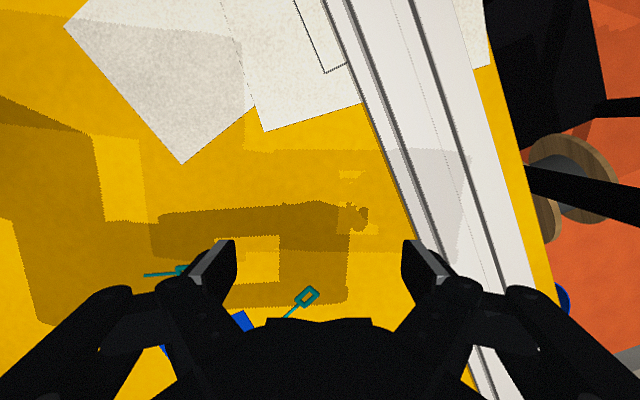

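```bash
cat > h.py <<'E'
from station import readout, vision, bot
import cv2, numpy as np
from scipy.spatial.transform import Rotation as R
np.set_printoptions(precision=4,suppress=True)
def ray(n,u,v,info=None):
    i=info or vision.camera_info(n); K=i["camera_matrix"]; k=i["k1"]
    d=np.array([(u-K[0,2])/K[0,0],(v-K[1,2])/K[1,1]]); s=d.copy()
    for _ in range(20): s=d/(1+k*(s@s))
    T=i["cam_to_world"]; return T[:3,3], T[:3,:3]@np.array([s[0],s[1],1])
def plane(n,u,v,z,info=None):
    c,d=ray(n,u,v,info); return c+d*(z-c[2])/d[2]
def tri(obs):
    A=np.zeros((3,3));b=np.zeros(3)
    for n,u,v in obs:
        c,d=ray(n,u,v); d=d/np.linalg.norm(d); P=np.eye(3)-np.outer(d,d); A+=P;b+=P@c
    return np.linalg.solve(A,b)
def proj(n,p,info=None):
    i=info or vision.camera_info(n); T=np.linalg.inv(i["cam_to_world"]); q=T[:3,:3]@np.asarray(p)+T[:3,3]
    s=q[:2]/q[2]; s=s*(1+i["k1"]*(s@s)); K=i["camera_matrix"]; return np.array([K[0,0]*s[0]+K[0,2],K[1,1]*s[1]+K[1,2]])
def crop(img,x0,y0,x1,y1,s,f):
    cv2.imwrite(f,cv2.resize(img[y0:y1,x0:x1],None,fx=s,fy=s,interpolation=cv2.INTER_CUBIC))
def Rq(q): return R.from_quat([q[1],q[2],q[3],q[0]])
def delta(pos,Rt):
    """shares for target TCP pos and rotation matrix"""
    o=readout.get_obs(); R0=Rq(o["tool_rot"])
    sh=R0.inv().apply(np.asarray(pos)-o["ee_pos"])/0.5
    rv=(R0.inv()*R.from_matrix(Rt)).as_rotvec()/np.pi
    return sh,rv
def down(yaw):
    """tool z down, tool y axis (jaw) at world angle yaw"""
    y=np.array([np.cos(yaw),np.sin(yaw),0]);z=np.array([0,0,-1.]);x=np.cross(y,z)
    return np.stack([x,y,z],1)
E
python3 - <<'E'
from h import *
a=cv2.imread("pics/side0.png"); b=cv2.imread("pics/scene0.png")
crop(a,240,150,380,350,4,"pics/s_c.png".replace("s_c","side0c"))
crop(b,250,170,450,270,4,"pics/scene0c.png")
E
```

```text
(no output)
```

View pics/side0c.png

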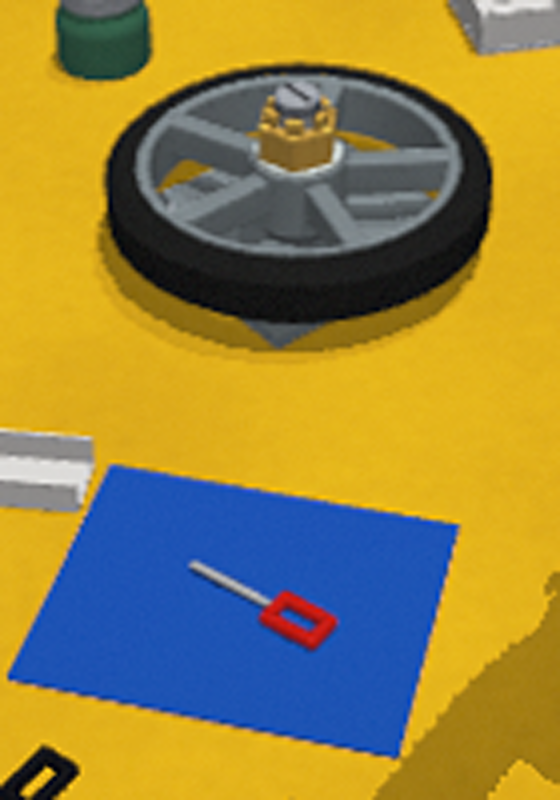

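View pics/scene0c.png

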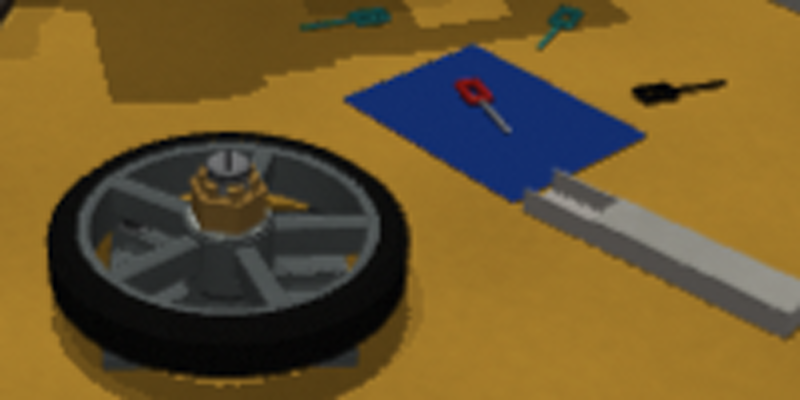

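```bash
python3 - <<'E'
from h import *
print("sp side",plane("side",314.5,174.3,.11),"scene",plane("scene",307.5,210,.11),"tri",tri([("side",314.5,174.3),("scene",307.5,210)]))
print("tip",plane("side",287.8,291.5,.006),"hnd",plane("side",314.5,305,.007))
# red mask
img=cv2.imread("pics/side0.png").astype(int); 
for n,img in (("side",cv2.imread("pics/side0.png").astype(int)),("scene",cv2.imread("pics/scene0.png").astype(int))):
    m=((img[...,2]>110)&(img[...,1]<60)&(img[...,0]<70)).astype(np.uint8)
    if n=="side": m[:270]=0;m[340:]=0
    else: m[:170]=0;m[230:]=0
    m[:,:230]=0; m[:,450:]=0
    cs,_=cv2.findContours(m,0,1)
    c=max(cs,key=cv2.contourArea); r=cv2.minAreaRect(c); print(n,r,plane(n,*r[0],.007))
# line: side crop (281,87)-(318,108)
for n,p,q in (("side",(240+280/4,150+87/4),(240+316/4,150+107/4)),("scene",(250+229/4,170+150/4),(250+231/4,170+170/4))):
    d=plane(n,*q,.11)-plane(n,*p,.11); print(n,"line deg",np.degrees(np.arctan2(d[1],d[0])),d)
# flange corner side crop (281,348): bottom corner
print("flange corner",plane("side",240+281/4,150+348/4,.0))
for u,v in ((250+105/4,170+370/4),(250+357/4,170+368/4)): print("fl scene",plane("scene",u,v,.0))
E
```

```text
sp side [ 0.5667 -0.0025  0.11  ] scene [ 0.5748 -0.0086  0.11  ] tri [ 0.5689 -0.0056  0.1068]
tip [0.5483 0.2995 0.006 ] hnd [0.4842 0.3232 0.007 ]
side ((314.3000183105469, 304.3999938964844), (16.994115829467773, 9.391485214233398), 26.56505012512207) [0.485  0.3217 0.007 ]
scene ((368.5, 192.0), (4.0, 7.0), 90.0) [0.4869 0.3245 0.007 ]
side line deg 147.7496153653001 [-0.0276  0.0174  0.    ]
scene line deg -34.93931215627531 [ 0.0204 -0.0143  0.    ]
flange corner [0.5501 0.108  0.    ]
fl scene [ 0.5912 -0.1263  0.    ]
fl scene [0.6928 0.0059 0.    ]
```

```bash
python3 - <<'E'
from h import *
for p,y in (([0.569,-0.005,0.22],65),([0.45,.31,.23],65)): print(*delta(p,down(np.radians(y))))
i=vision.camera_info("wrist"); o=readout.get_obs(); R0=Rq(o["tool_rot"]).as_matrix()
print("cam in tool",R0.T@(i["cam_to_world"][:3,3]-o["ee_pos"]), R0.T@i["cam_to_world"][:3,:3])
E
```

```text
[-1.0369 -0.8301  0.0383] [-0.0003 -0.      0.0008]
[-0.5561 -0.3585  0.018 ] [-0.0003 -0.      0.0008]
cam in tool [ 0.0645  0.0004 -0.1359] [[-0.0003 -0.9659 -0.2591]
 [ 1.     -0.0002 -0.0004]
 [ 0.0003 -0.2591  0.9659]]
```

>>> servo_tool(increments="-0.15 -0.1 0.005 0 0 0 1; -0.27 -0.175 0.01 0 0 0 1; -0.4 -0.26 0.015 0 0 0 1; -0.5 -0.36 0.018 0 0 0 1; -0.5 -0.36 0.018 0 0 0 1")

```text
clock: 0.65
ee_pos: [0.3982, 0.3717, 0.2314]
tool_rot: [-0.0, 0.215, 0.977, -0.001]
ft_force: [1.0, 1.1, -0.1]
opening: 0.0857
```

>>> servo_tool(increments="-0.05 -0.08 0 0 0 0 1; -0.05 -0.08 0 0 0 0 1; -0.05 -0.08 0 0 0 0 1")

```text
clock: 0.95
ee_pos: [0.4045, 0.324, 0.2316]
tool_rot: [-0.0, 0.216, 0.976, -0.0]
ft_force: [-0.5, 0.4, 0.6]
opening: 0.085
```

```bash
python3 - <<'E'
from h import *
i=vision.camera_info("wrist"); np.save("i1.npy",i,allow_pickle=True)
print(readout.get_obs()["ee_pos"])
cv2.imwrite("pics/w1.png",vision.grab_frame("wrist"))
E
```

```text
[0.4045 0.324  0.2316]
```

View pics/w1.png

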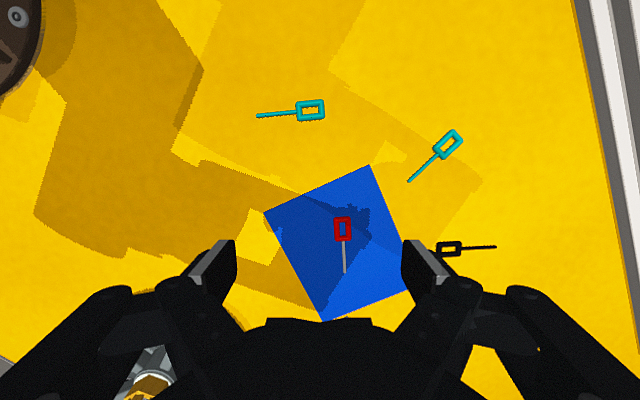

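```bash
python3 - <<'E'
from h import *
i=np.load("i1.npy",allow_pickle=True).item(); im=cv2.imread("pics/w1.png"); a=im.astype(int)
crop(im,300,190,400,300,5,"pics/w1c.png")
m=((a[...,2]>100)&(a[...,1]<60)&(a[...,0]<80)).astype(np.uint8)
cs,_=cv2.findContours(m,0,1); c=max([c for c in cs if 300<c[0,0,0]<400 and 200<c[0,0,1]<280],key=cv2.contourArea); r=cv2.minAreaRect(c); print(r)
h=plane("wrist",*r[0],.007,i); print("handle",h)
b=cv2.boxPoints(r); W=[plane("wrist",*q,.009,i)[:2] for q in b]; print(np.array(W)); 
for k in range(4): d=W[(k+1)%4]-W[k]; print(np.linalg.norm(d),np.degrees(np.arctan2(d[1],d[0])))
t=plane("wrist",345,272.5,.006,i); d=t-h; print("tip",t,np.linalg.norm(d[:2]),np.degrees(np.arctan2(d[1],d[0])))
print(*delta([0.569,-0.005,0.22],down(np.radians(65))))
E
```

```text
((342.0, 229.0), (24.0, 16.0), 90.0)
handle [0.4878 0.3216 0.007 ]
[[0.4662 0.3189]
 [0.4755 0.3388]
 [0.5082 0.3247]
 [0.4987 0.3043]]
0.021975108034995264 65.02306194982549
0.035633285243698874 -23.274946582051513
0.022516201127164365 -114.98106042686595
0.03561970065071046 155.85511057797024
tip [0.5524 0.2981 0.006 ] 0.06877367681120126 -19.96615367246884
[-0.5765 -0.46    0.0234] [-0.0002 -0.      0.0006]
```

View pics/w1c.png

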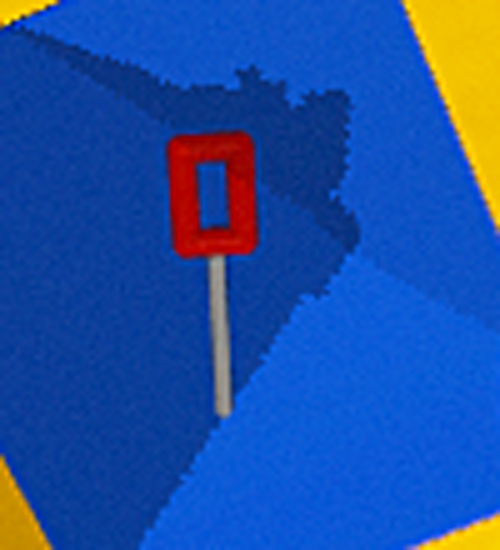

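>>> servo_tool(increments="-0.08 -0.06 0.005 0 0 0 1; -0.16 -0.125 0.01 0 0 0 1; -0.24 -0.19 0.01 0 0 0 1; -0.32 -0.25 0.015 0 0 0 1; -0.4 -0.32 0.02 0 0 0 1")

```text
clock: 1.5
ee_pos: [0.5172, 0.1013, 0.222]
tool_rot: [0.0, 0.215, 0.977, 0.0]
ft_force: [0.6, 1.0, -0.1]
opening: 0.0853
```

>>> servo_tool(increments="-0.1 -0.08 0 0 0 0 1; -0.18 -0.14 0 0 0 0 1; -0.18 -0.14 0 0 0 0 1; -0.18 -0.14 0 0 0 0 1; -0.18 -0.14 0 0 0 0 1")

```text
clock: 2.0
ee_pos: [0.5694, 0.0014, 0.2217]
tool_rot: [-0.0, 0.214, 0.977, 0.0]
ft_force: [-0.6, 0.2, -0.2]
opening: 0.0855
```

```bash
python3 - <<'E'
from h import *
i=vision.camera_info("wrist"); np.save("i2.npy",i,allow_pickle=True)
o=readout.get_obs();print(o["ee_pos"],o["joint_velocities"])
im=vision.grab_frame("wrist");cv2.imwrite("pics/w2.png",im)
p=proj("wrist",[.569,-.005,.11],i);print(p)
x,y=p.astype(int); crop(im,x-70,y-60,x+70,y+60,5,"pics/w2c.png")
E
```

```text
[0.5694 0.0014 0.2217] [ 0.0177 -0.0107  0.0128  0.0011  0.0002 -0.0017]
[311.7244 198.8352]
```

View pics/w2.png

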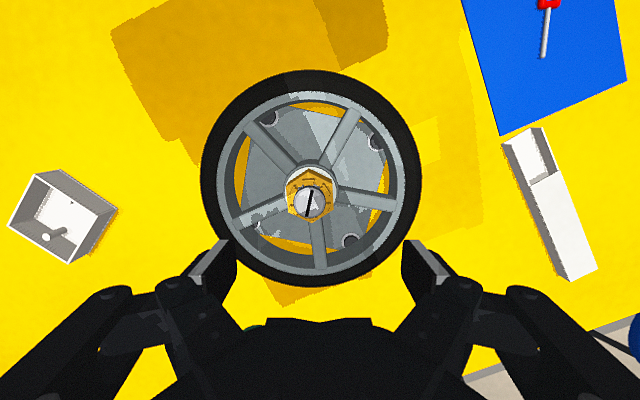

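View pics/w2c.png

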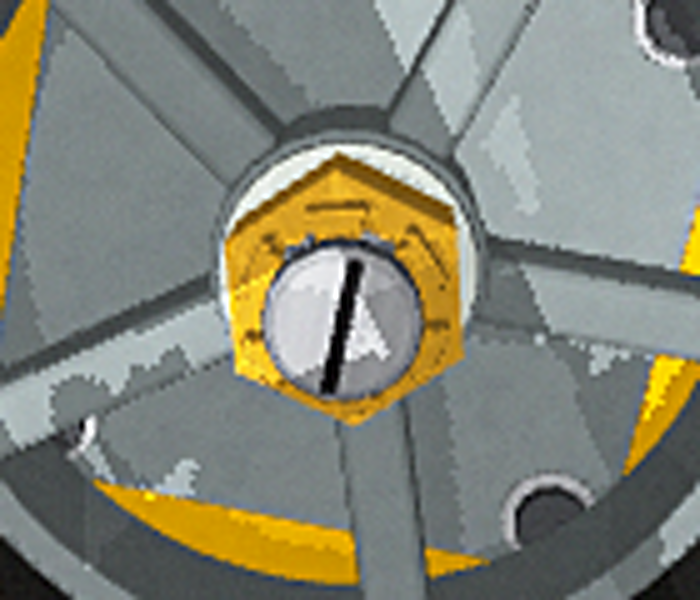

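```bash
python3 - <<'E'
from h import *
i=np.load("i2.npy",allow_pickle=True).item()
f=lambda x,y,z: plane("wrist",241+x/5-.4,138+y/5-.4,z,i)[:2]
print("spindle",f(343,320,.11))
a=f(355,262,.11);b=f(328,393,.11);d=a-b;print("line",np.degrees(np.arctan2(d[1],d[0])),np.linalg.norm(d))
H=np.array([f(*c,.091) for c in ((228,240),(340,175),(458,222),(463,350),(352,425),(237,375))])
print(H,H.mean(0)); 
for k in range(3): d=H[k]-H[k+3]; print(np.linalg.norm(d),np.degrees(np.arctan2(d[1],d[0])))
# washer
E
```

```text
spindle [ 0.5704 -0.0083]
line 143.54280594854214 0.02604184164034056
[[ 0.5506 -0.0248]
 [ 0.5481  0.0009]
 [ 0.5663  0.0181]
 [ 0.5909  0.0083]
 [ 0.596  -0.019 ]
 [ 0.5765 -0.0356]] [ 0.5714 -0.0087]
0.05210820665509794 -140.6590129528451
0.0519023613454018 157.43824276784352
0.05467523764341896 100.69639124134609
```

```bash
python3 - <<'E'
from h import *
for z in (.13,.078): print(*delta([0.5702,-0.0078,z],down(np.radians(69))))
E
```

```text
[-0.0099 -0.0164  0.1837] [ 0.0001 -0.     -0.0205]
[-0.0099 -0.0164  0.2877] [ 0.0001 -0.     -0.0205]
```

>>> servo_tool(increments="-0.01 -0.016 0.09 0 0 -0.02 1; -0.01 -0.016 0.18 0 0 -0.02 1; -0.01 -0.016 0.184 0 0 -0.02 1; -0.01 -0.016 0.184 0 0 -0.02 1")

```text
clock: 2.45
ee_pos: [0.5697, -0.0063, 0.13]
tool_rot: [-0.001, 0.182, 0.983, 0.0]
ft_force: [0.1, 0.4, 0.4]
opening: 0.0855
```

```bash
python3 - <<'E'
from h import *
i=vision.camera_info("wrist"); np.save("i3.npy",i,allow_pickle=True)
o=readout.get_obs();print(o["ee_pos"],o["joint_velocities"])
im=vision.grab_frame("wrist");cv2.imwrite("pics/w3.png",im)
p=proj("wrist",[.5702,-.0078,.11],i);print(p)
x,y=p.astype(int); crop(im,x-100,y-75,x+100,y+75,4,"pics/w3c.png"); print(x-100,y-75)
E
```

```text
[ 0.5697 -0.0063  0.13  ] [-0.0065 -0.0387 -0.0341 -0.0011  0.0085 -0.0027]
[315.9938 236.0386]
215 161
```

View pics/w3c.png

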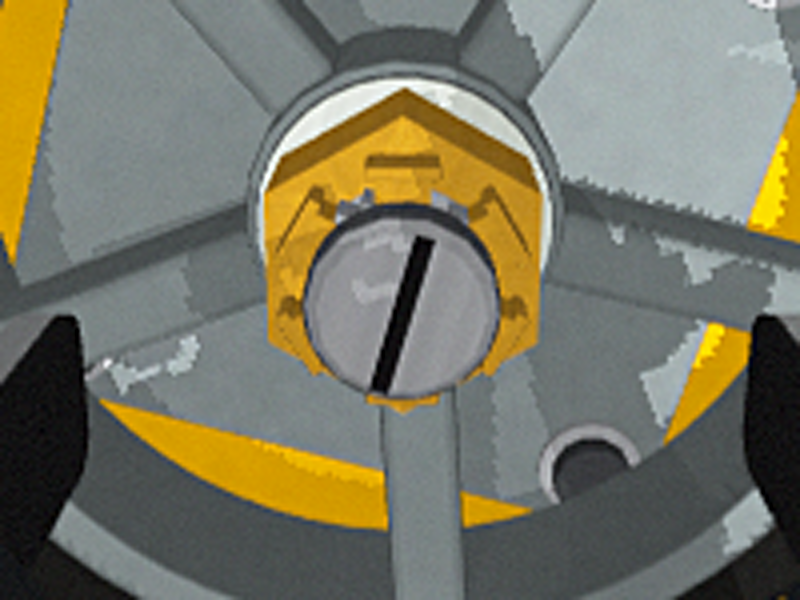

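```bash
python3 - <<'E'
from h import *
i=np.load("i3.npy",allow_pickle=True).item()
f=lambda x,y,z: plane("wrist",215+x/4-.4,161+y/4-.4,z,i)[:2]
print("spindle",f(402,301.5,.11))
a=f(425,238,.11);b=f(381,390,.11);d=a-b;print("line",np.degrees(np.arctan2(d[1],d[0])),np.linalg.norm(d))
# right/left hex edges: vertical lines x=541 y 200..340 ; x=267 y 200..340
for p,q in (((541,195),(538,345)),((266,195),(270,345))):
    d=f(*p,.091)-f(*q,.091); print("flat edge dir",np.degrees(np.arctan2(d[1],d[0])))
for z in (.078,): print(*delta([0.5702,-0.0082,z],down(np.radians(69))))
E
```

```text
spindle [ 0.57   -0.0083]
line 143.7760816149516 0.025931798886821
flat edge dir 159.56615829797133
flat edge dir 158.41096337399222
[ 0.     -0.0035  0.1065] [ 0.0002  0.0002 -0.0002]
```

>>> servo_tool(increments="0 -0.0035 0.06 0 0 0 1; 0 -0.0035 0.11 0 0 0 1; 0 -0.0035 0.114 0 0 0 1; 0 -0.0035 0.114 0 0 0 1")

```text
clock: 2.9
ee_pos: [0.5711, -0.0079, 0.0759]
tool_rot: [0.001, 0.182, 0.983, 0.0]
ft_force: [0.3, 0.2, 0.2]
opening: 0.0856
```

>>> servo_tool(increments="0 0 0 0 0 0 -0.5; 0 0 0 0 0 0 -0.5; 0 0 0 0 0 0 -0.5; 0 0 0 0 0 0 -0.5; 0 0 0 0 0 0 -0.5")

```text
clock: 3.4
ee_pos: [0.5714, -0.0092, 0.0777]
tool_rot: [0.002, 0.182, 0.983, -0.0]
ft_force: [-7.4, -13.5, 24.7]
opening: 0.0451
```

```bash
python3 - <<'E'
from h import *
o=readout.get_obs();print(o["ee_pos"],o["ft_force"],o["torque"],o["opening"])
cv2.imwrite("pics/w4.png",vision.grab_frame("wrist"))
im=vision.grab_frame("side"); crop(im,240,100,400,240,4,"pics/s4.png")
E
```

```text
[ 0.5714 -0.0092  0.0777] [ -7.3651 -13.4867  24.736 ] [-2.7955  1.4148 -0.0719] 0.04513652587406718
```

View pics/w4.png

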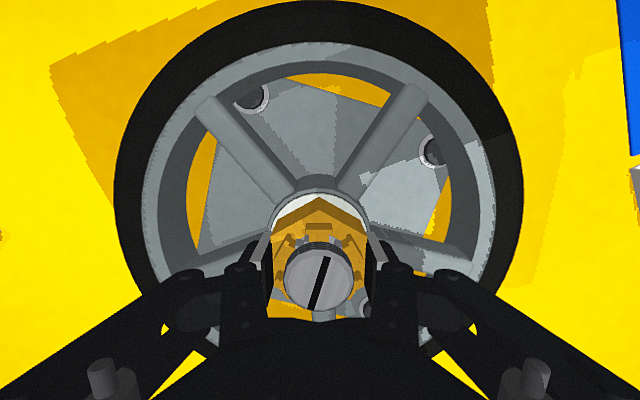

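View pics/s4.png

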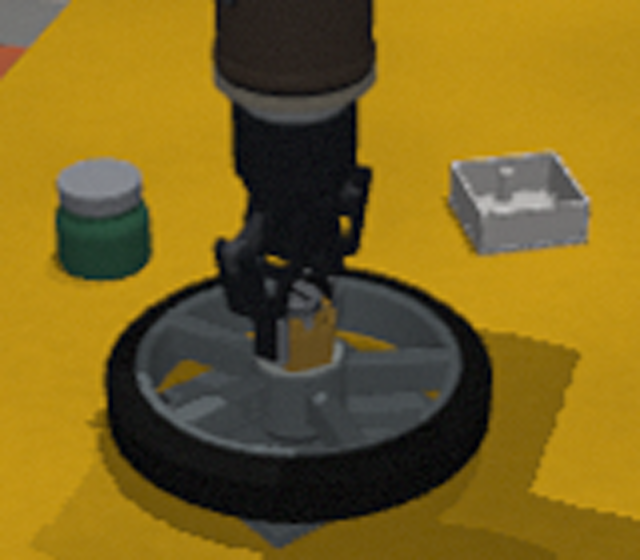

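>>> servo_tool(increments="0 0 -0.002 0 0 0 0.3; 0 0 -0.005 0 0 0 0.3; 0 0 -0.005 0 0 0 0.3; 0 0 -0.005 0 0 0 -0.5; 0 0 -0.005 0 0 0 -0.5")

```text
clock: 4.0
ee_pos: [0.5714, -0.0092, 0.0806]
tool_rot: [0.002, 0.182, 0.983, -0.0]
ft_force: [-3.4, -2.3, 12.6]
opening: 0.045
```

>>> servo_tool(increments="0 0 0 0 0 0 -0.5; 0 0 0 0 0 0 -0.5; 0 0 0 0 0 0 -0.5")

```text
clock: 4.3
ee_pos: [0.5714, -0.0093, 0.0807]
tool_rot: [0.002, 0.182, 0.983, -0.0]
ft_force: [-1.8, -2.2, 6.6]
opening: 0.0447
```

```bash
python3 - <<'E'
from h import *
o=readout.get_obs();print(o["ee_pos"],o["tool_rot"],o["ft_force"],o["torque"],o["opening"],o["q"])
E
```

```text
[ 0.5714 -0.0093  0.0807] [ 0.0018  0.1821  0.9833 -0.0004] [-1.8234 -2.1906  6.6399] [-0.329   0.2686 -0.0865] 0.044722103185799444 [-0.0685  0.577   1.9132 -0.0019  0.6479 -1.2716]
```

>>> servo_tool(increments="0.003 0 0 0 0 0 0.3; 0.003 0 0 0 0 0 0.3; 0.003 0 0 0 0 0 0.3; 0.003 0 0 0 0 0 -0.5; 0.003 0 0 0 0 0 -0.5")

```text
clock: 4.8
ee_pos: [0.57, -0.0087, 0.0809]
tool_rot: [0.002, 0.182, 0.983, -0.0]
ft_force: [-3.3, -0.4, 7.5]
opening: 0.0447
```

>>> servo_tool(increments="0 0 0 0 0 0 -0.5; 0 0 0 0 0 0 -0.5; 0 0 0 0 0 0.04 -0.5; 0 0 0 0 0 0.08 -0.5; 0 0 0 0 0 0.11 -0.5")

```text
clock: 5.3
ee_pos: [0.57, -0.0087, 0.081]
tool_rot: [0.002, 0.351, 0.936, -0.0]
ft_force: [-1.2, 0.8, 2.8]
opening: 0.045
```

```bash
python3 - <<'E'
from h import *
o=readout.get_obs();print(o["ee_pos"],o["tool_rot"],o["ft_force"],o["torque"],o["opening"],o["q"])
cv2.imwrite("pics/w5.png",vision.grab_frame("wrist"))
y=Rq(o["tool_rot"]).as_matrix()[:,1];print(np.degrees(np.arctan2(y[1],y[0])))
E
```

```text
[ 0.57   -0.0087  0.081 ] [ 0.0018  0.3507  0.9365 -0.0001] [-1.213   0.8283  2.8354] [0.0554 0.1922 0.186 ] 0.044991358117377624 [-0.0676  0.5751  1.9164 -0.002   0.6466 -0.9202]
48.940505979842754
```

View pics/w5.png

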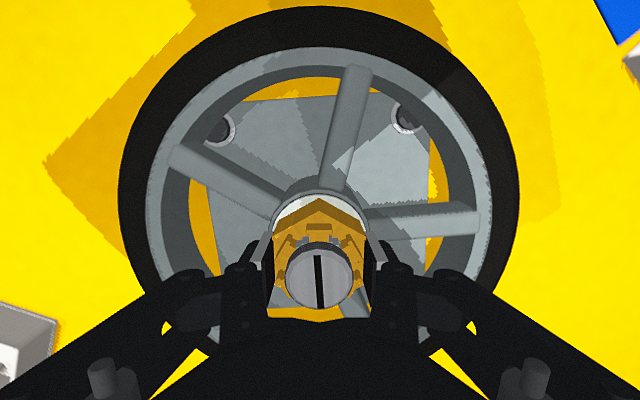

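>>> servo_tool(increments="0 0 0 0 0 0.04 -0.5; 0 0 0 0 0 0.08 -0.5; 0 0 0 0 0 0.12 -0.5; 0 0 0 0 0 0.16 -0.5; 0 0 0 0 0 0.2 -0.5")

```text
clock: 5.85
ee_pos: [0.5702, -0.0085, 0.081]
tool_rot: [0.002, 0.626, 0.78, 0.001]
ft_force: [0.6, 1.7, 1.0]
opening: 0.0448
```

>>> servo_tool(increments="0 0 0 0 0 0.04 -0.5; 0 0 0 0 0 0.08 -0.5; 0 0 0 0 0 0.12 -0.5; 0 0 0 0 0 0.16 -0.5; 0 0 0 0 0 0.2 -0.5")

```text
clock: 6.35
ee_pos: [0.5704, -0.0085, 0.081]
tool_rot: [0.002, 0.837, 0.547, 0.001]
ft_force: [1.0, 0.1, 0.7]
opening: 0.0446
```

```bash
python3 - <<'E'
from h import *
o=readout.get_obs();print(o["ee_pos"],o["tool_rot"],o["ft_force"],o["torque"],o["opening"],o["q"])
i=vision.camera_info("wrist"); np.save("i6.npy",i,allow_pickle=True)
im=vision.grab_frame("wrist");cv2.imwrite("pics/w6.png",im)
crop(im,240,180,400,330,5,"pics/w6c.png")
y=Rq(o["tool_rot"]).as_matrix()[:,1];print(np.degrees(np.arctan2(y[1],y[0])))
E
```

```text
[ 0.5704 -0.0085  0.081 ] [0.0017 0.837  0.5472 0.0012] [1.0355 0.1106 0.7149] [0.1102 0.1773 0.3821] 0.04459570022448071 [-0.0673  0.5753  1.916  -0.002   0.6463  0.3471]
-23.649563934474124
```

View pics/w6c.png

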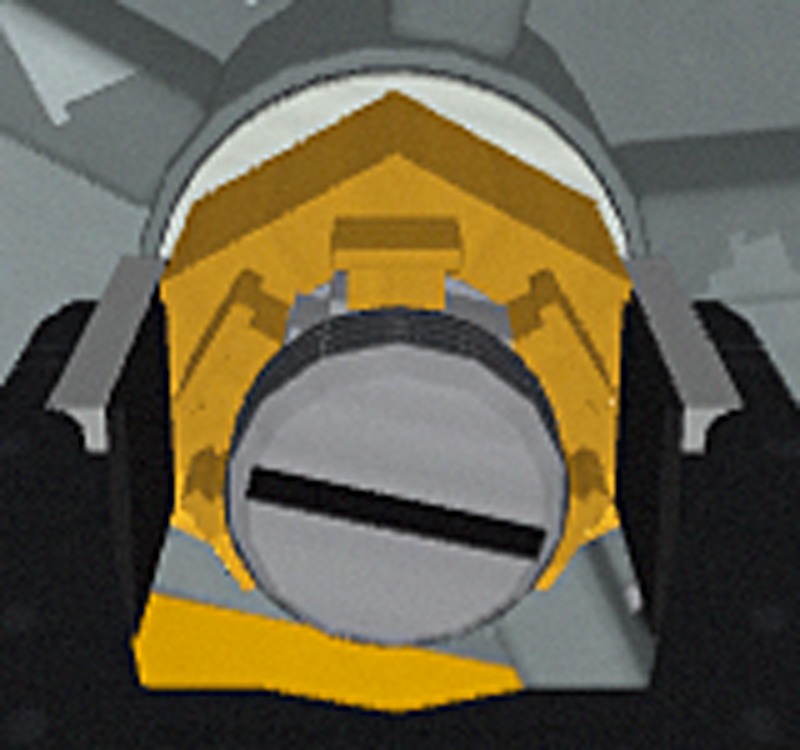

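```bash
python3 - <<'E'
from h import *
i=np.load("i6.npy",allow_pickle=True).item()
f=lambda x,y,z: plane("wrist",240+x/5-.4,180+y/5-.4,z,i)[:2]
a=f(250,482,.11);b=f(543,544,.11);d=b-a;print("line",np.degrees(np.arctan2(d[1],d[0])),np.linalg.norm(d))
print("sp",f((228+568)/2,495,.11), (a+b)/2)
E
```

```text
line -37.25668749494369 0.02643435168739818
sp [ 0.5717 -0.0082] [ 0.571  -0.0099]
```

>>> servo_tool(increments="0 0 0 0 0 0.035 -0.5; 0 0 0 0 0 0.07 -0.5; 0 0 0 0 0 0.072 -0.5; 0 0 0 0 0 0.072 -0.5")

```text
clock: 6.8
ee_pos: [0.5705, -0.0085, 0.081]
tool_rot: [0.002, 0.894, 0.448, 0.002]
ft_force: [1.0, -0.5, 2.2]
opening: 0.0448
```

```bash
python3 - <<'E'
from h import *
o=readout.get_obs();print(o["ee_pos"],o["tool_rot"],o["ft_force"],o["torque"],o["opening"],o["q"])
i=vision.camera_info("wrist"); np.save("i7.npy",i,allow_pickle=True)
im=vision.grab_frame("wrist");cv2.imwrite("pics/w7.png",im)
crop(im,240,180,400,330,5,"pics/w7c.png")
y=Rq(o["tool_rot"]).as_matrix()[:,1];print(np.degrees(np.arctan2(y[1],y[0])))
E
```

```text
[ 0.5705 -0.0085  0.081 ] [0.0016 0.8942 0.4477 0.0015] [ 0.981  -0.5025  2.1523] [ 0.0225  0.2366 -0.0709] 0.04484781308920798 [-0.0673  0.5753  1.9159 -0.0019  0.6463  0.5766]
-36.80907722028569
```

View pics/w7c.png

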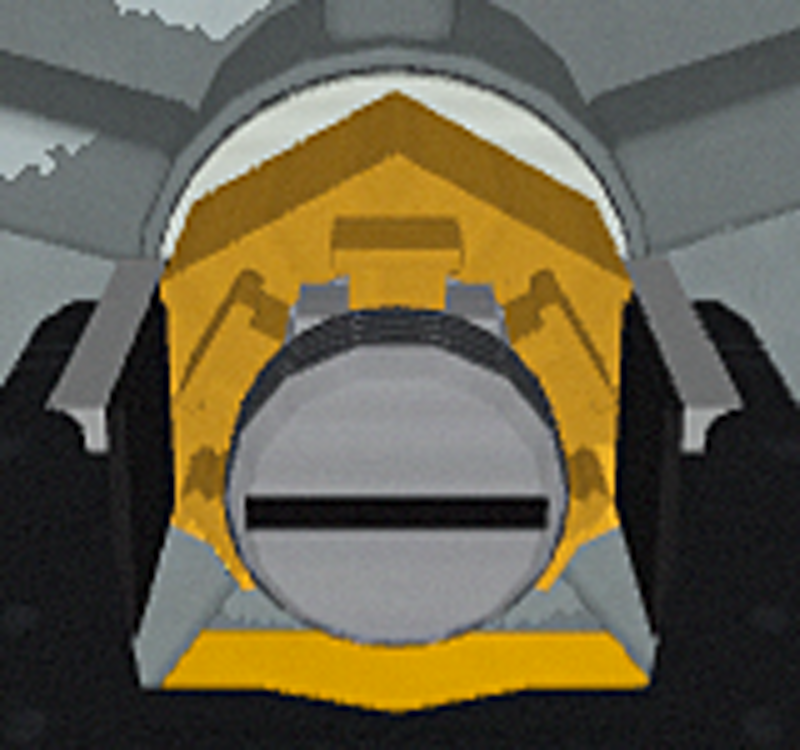

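>>> servo_tool(increments="0 0 0 0 0 0 0.6; 0 0 0 0 0 0 1; 0 0 0 0 0 0 1; 0 0 -0.05 0 0 0 1; 0 0 -0.14 0 0 0 1")

```text
clock: 7.35
ee_pos: [0.5682, -0.0083, 0.1493]
tool_rot: [0.0, 0.894, 0.448, -0.001]
ft_force: [0.7, -0.8, -0.1]
opening: 0.0856
```

```bash
python3 - <<'E'
from h import *
o=readout.get_obs();print(o["ee_pos"],o["ft_force"],o["torque"])
i=vision.camera_info("wrist"); im=vision.grab_frame("wrist");cv2.imwrite("pics/w8.png",im)
p=proj("wrist",[.5702,-.0089,.1],i).astype(int); crop(im,p[0]-80,p[1]-70,p[0]+80,p[1]+70,4,"pics/w8c.png")
print(*delta([0.487,.322,.13],down(np.radians(-111))))
E
```

```text
[ 0.5682 -0.0083  0.1493] [ 0.7113 -0.7817 -0.1262] [ 0.0715 -0.0196 -0.0059]
[ 0.4271 -0.5329  0.0525] [ 0.0014 -0.0027  0.4123]
```

View pics/w8c.png

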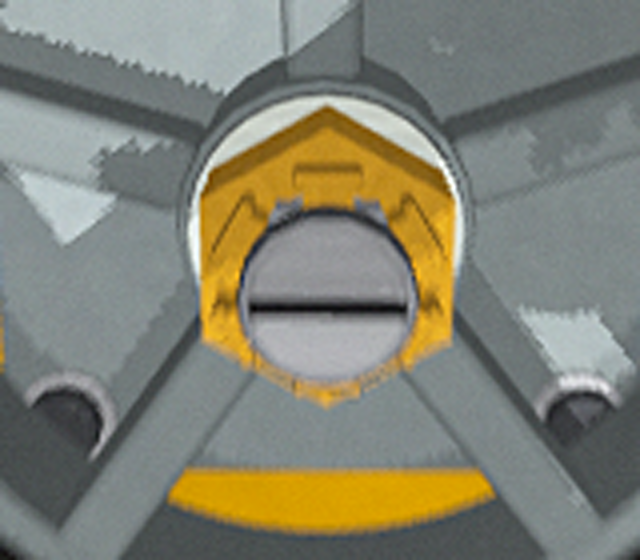

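>>> servo_tool(increments="0.04 -0.05 0 0 0 0.04 0.1; 0.09 -0.11 0 0 0 0.085 0.1; 0.14 -0.17 0 0 0 0.13 0.1; 0.19 -0.235 0 0 0 0.17 0.1; 0.24 -0.3 0 0 0 0.215 0.1")

```text
clock: 7.9
ee_pos: [0.5238, 0.1778, 0.157]
tool_rot: [0.001, 0.992, 0.126, 0.004]
ft_force: [0.8, 0.0, 0.3]
opening: 0.0469
```

```bash
python3 - <<'E'
from h import *
print(*delta([0.487,.322,.13],down(np.radians(-111))))
E
```

```text
[ 0.0003 -0.2978  0.0529] [ 0.0003 -0.003   0.197 ]
```

>>> servo_tool(increments="0 -0.08 0 0 0 0.045 0.1; 0 -0.16 0 0 0 0.09 0.1; 0 -0.24 0 0 0 0.135 0.1; 0 -0.298 0.02 0 -0.003 0.18 0.1; 0 -0.298 0.04 0 -0.003 0.197 0.1")

```text
clock: 8.4
ee_pos: [0.4862, 0.3258, 0.1365]
tool_rot: [-0.0, 0.983, -0.184, 0.0]
ft_force: [0.1, -0.4, -0.3]
opening: 0.0471
```

>>> servo_tool(increments="0 -0.001 0 0 0 0.001 0.1; 0 -0.001 0 0 0 0.001 0.1")

```text
clock: 8.6
ee_pos: [0.4863, 0.3264, 0.1367]
tool_rot: [-0.0, 0.983, -0.184, 0.0]
ft_force: [0.7, -0.4, 0.4]
opening: 0.0474
```

```bash
python3 - <<'E'
from h import *
o=readout.get_obs();print(o["ee_pos"],o["tool_rot"],o["joint_velocities"])
i=vision.camera_info("wrist"); im=vision.grab_frame("wrist");cv2.imwrite("pics/w9.png",im); np.save("i9.npy",i,allow_pickle=True)
p=proj("wrist",[.487,.322,.007],i);print(p);p=p.astype(int); crop(im,p[0]-80,p[1]-90,p[0]+80,p[1]+50,4,"pics/w9c.png")
a=im.astype(int);m=((a[...,2]>90)&(a[...,1]<70)&(a[...,0]<80)).astype(np.uint8)
cs,_=cv2.findContours(m,0,1); c=max(cs,key=cv2.contourArea); r=cv2.minAreaRect(c); print(r, plane("wrist",*r[0],.009,i), *delta([0.487,.322,.05],down(np.radians(-111))))
E
```

```text
[0.4863 0.3264 0.1367] [-0.0003  0.9829 -0.184   0.0004] [-0.0163 -0.0116 -0.0004 -0.0035  0.0016 -0.0128]
[322.7196 191.5092]
((323.0, 192.0), (34.0, 24.0), 90.0) [0.4869 0.3218 0.009 ] [0.0036 0.0076 0.1738] [-0.0003 -0.0003 -0.0013]
```

View pics/w9c.png

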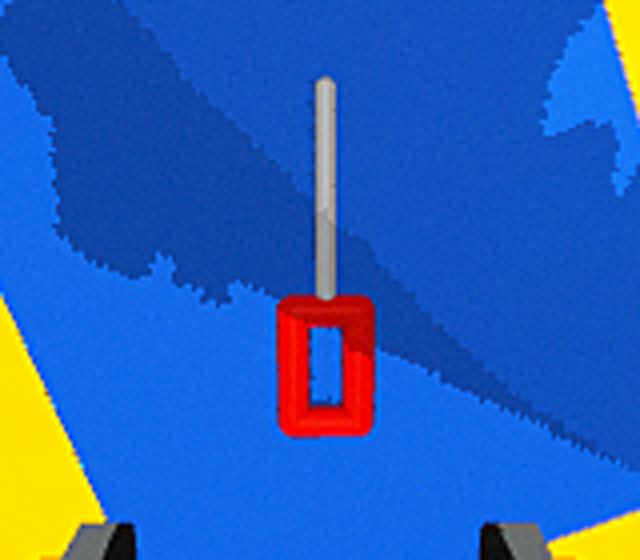

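>>> servo_tool(increments="0.004 0.0076 0.08 0 0 -0.001 0.1; 0.004 0.0076 0.16 0 0 -0.001 0.1; 0.004 0.0076 0.22 0 0 -0.001 0.0; 0.004 0.0076 0.236 0 0 -0.001 -0.1; 0.004 0.0076 0.236 0 0 -0.001 -0.1")

```text
clock: 9.15
ee_pos: [0.4871, 0.3213, 0.0186]
tool_rot: [0.0, 0.983, -0.183, -0.0]
ft_force: [-0.1, 0.1, -0.1]
opening: 0.0386
```

```bash
python3 - <<'E'
from h import *
o=readout.get_obs();print(o["ee_pos"],o["ft_force"],o["opening"])
im=vision.grab_frame("wrist");cv2.imwrite("pics/w10.png",im)
print(*delta([0.487,.322,.0165],down(np.radians(-111))))
E
```

```text
[0.4871 0.3213 0.0186] [-0.0815  0.1395 -0.0647] 0.03858415230051819
[-0.0016  0.0002  0.0065] [-0.0004 -0.0004 -0.0002]
```

View pics/w10.png

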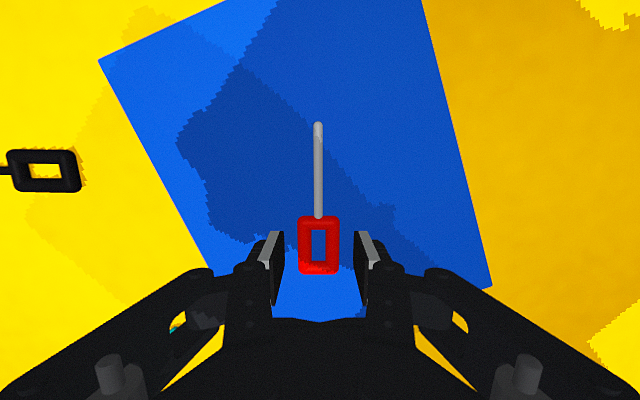

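>>> servo_tool(increments="-0.0015 0 0.002 0 0 0 -0.6; -0.0015 0 0.002 0 0 0 -0.7; -0.0015 0 0.002 0 0 0 -0.8; -0.0015 0 0.002 0 0 0 -0.8; -0.0015 0 0.002 0 0 0 -0.8")

```text
clock: 9.7
ee_pos: [0.4874, 0.3222, 0.0192]
tool_rot: [-0.001, 0.983, -0.183, 0.001]
ft_force: [0.0, -0.6, 5.6]
opening: 0.0083
```

```bash
python3 - <<'E'
from h import *
o=readout.get_obs();print(o["ee_pos"],o["ft_force"],o["opening"])
im=vision.grab_frame("side");crop(im,250,230,370,330,5,"pics/s11.png")
E
```

```text
[0.4874 0.3222 0.0192] [ 0.0262 -0.6334  5.5937] 0.008310349310271543
```

View pics/s11.png

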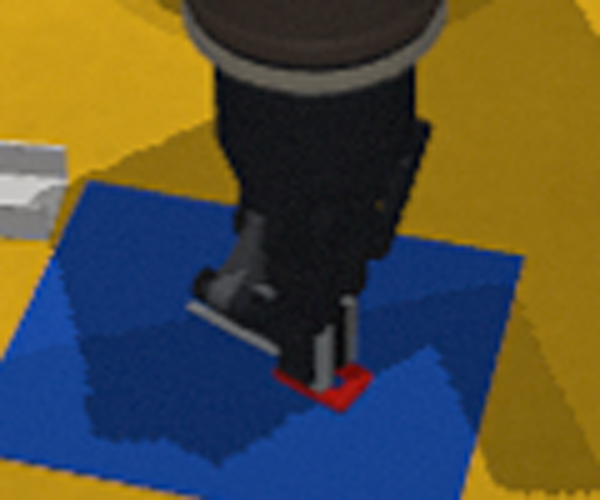

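>>> servo_tool(increments="0 0 -0.002 0 0 0 0.0; 0 0 -0.002 0 0 0 0; 0 0 -0.002 0 0 0 0")

```text
clock: 10.05
ee_pos: [0.4873, 0.3222, 0.0201]
tool_rot: [-0.001, 0.983, -0.183, 0.001]
ft_force: [-0.2, 0.5, -0.5]
opening: 0.0427
```

```bash
python3 - <<'E'
from h import *
o=readout.get_obs();print(o["ee_pos"],o["ft_force"],o["opening"])
i=vision.camera_info("wrist");im=vision.grab_frame("wrist");cv2.imwrite("pics/w12.png",im)
a=im.astype(int);m=((a[...,2]>90)&(a[...,1]<70)&(a[...,0]<80)).astype(np.uint8)
cs,_=cv2.findContours(m,0,1); c=max(cs,key=cv2.contourArea); r=cv2.minAreaRect(c); print(r, plane("wrist",*r[0],.009,i))
crop(im,240,100,400,300,4,"pics/w12c.png")
print(*delta([0.487,.322,.0105],down(np.radians(-111))))
E
```

```text
[0.4873 0.3222 0.0201] [-0.2399  0.4794 -0.4955] 0.04266088105965157
((319.5, 243.0), (56.0, 41.0), 90.0) [0.4874 0.3219 0.009 ]
[-0.0003  0.0007  0.0191] [-0.0005 -0.0005 -0.0002]
```

View pics/w12c.png

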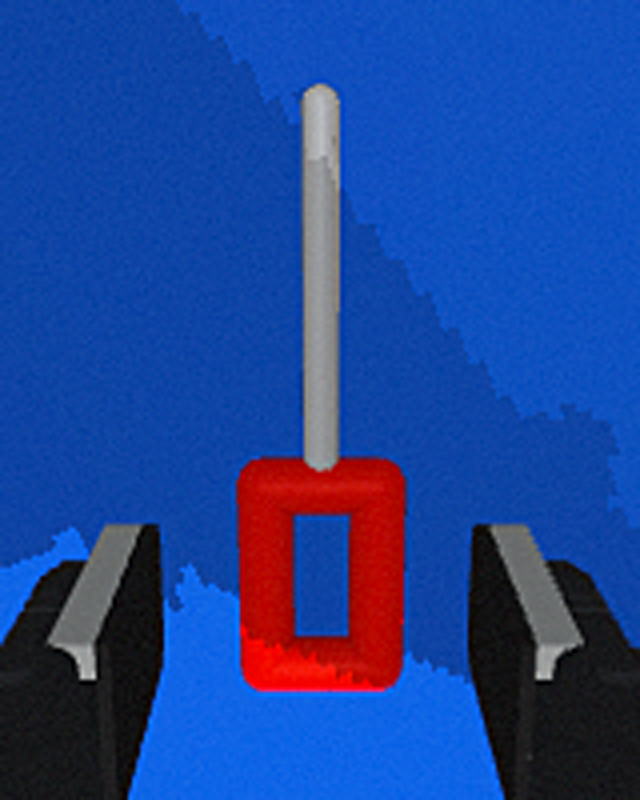

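>>> servo_tool(increments="0 0.0007 0.01 0 0 0 0; 0 0.0007 0.019 0 0 0 0; 0 0.0007 0.019 0 0 0 -0.1; 0 0.0007 0.019 0 0 0 -0.2; 0 0.0007 0.019 0 0 0 -0.6")

```text
clock: 10.6
ee_pos: [0.4877, 0.3223, 0.0111]
tool_rot: [-0.001, 0.983, -0.183, 0.001]
ft_force: [-9.7, -3.7, 38.7]
opening: 0.0211
```

>>> servo_tool(increments="0 0 0 0 0 0 -0.8; 0 0 0 0 0 0 -0.8; 0 0 0 0 0 0 -0.8")

```text
clock: 10.9
ee_pos: [0.4878, 0.3223, 0.0113]
tool_rot: [-0.001, 0.983, -0.183, 0.001]
ft_force: [-1.3, -1.5, 7.8]
opening: 0.0209
```

```bash
python3 - <<'E'
from h import *
o=readout.get_obs();print(o["ee_pos"],o["ft_force"],o["opening"])
im=vision.grab_frame("side");crop(im,250,230,370,330,5,"pics/s13.png")
E
```

```text
[0.4878 0.3223 0.0113] [-1.3161 -1.4802  7.8049] 0.020853605013768768
```

View pics/s13.png

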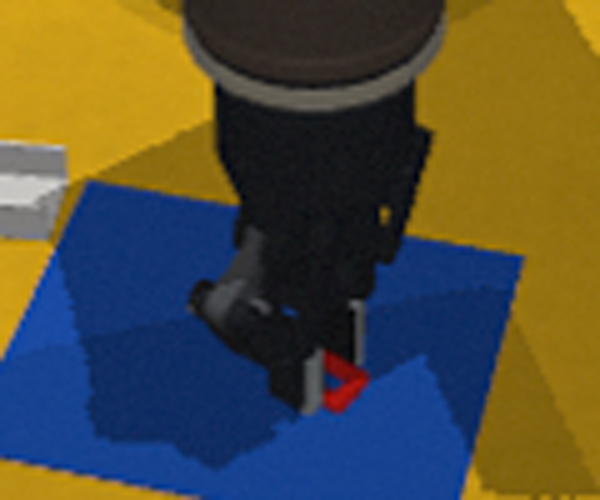

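>>> servo_tool(increments="0 0 -0.05 0 0 0 -0.8; 0 0 -0.13 0 0 0 -0.8; 0 0 -0.21 0 0 0 -0.8; 0 0 -0.23 0 0 0 -0.8")

```text
clock: 11.35
ee_pos: [0.489, 0.3231, 0.1299]
tool_rot: [-0.003, 0.983, -0.183, 0.003]
ft_force: [0.3, 0.5, -0.5]
opening: 0.0211
```

```bash
python3 - <<'E'
from h import *
o=readout.get_obs();print(o["ee_pos"],o["tool_rot"],o["ft_force"],o["opening"])
im=vision.grab_frame("wrist");cv2.imwrite("pics/w14.png",im)
crop(im,240,100,400,300,4,"pics/w14c.png")
im=vision.grab_frame("side");crop(im,230,180,370,280,5,"pics/s14.png")
E
```

```text
[0.489  0.3231 0.1299] [-0.0028  0.9832 -0.1826  0.0033] [ 0.3481  0.5415 -0.4581] 0.021055013185204103
```

View pics/w14c.png

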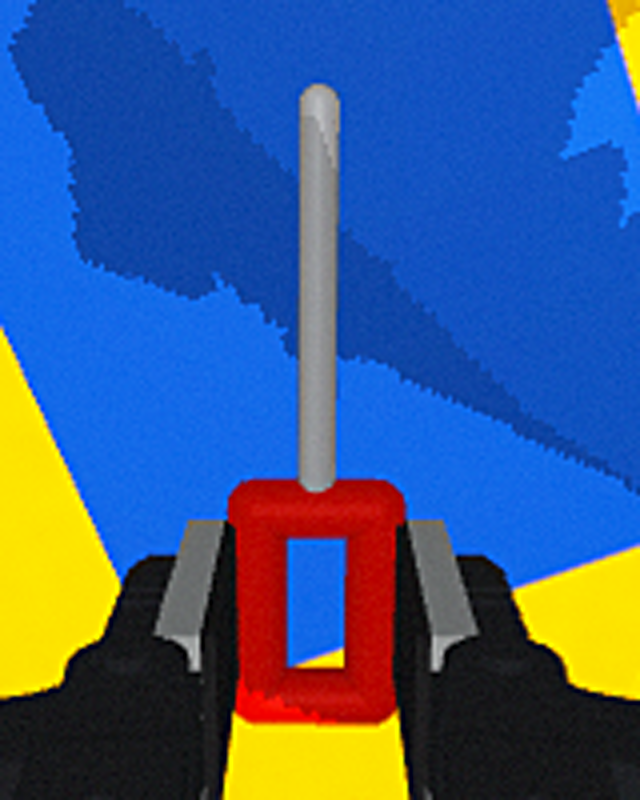

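View pics/s14.png

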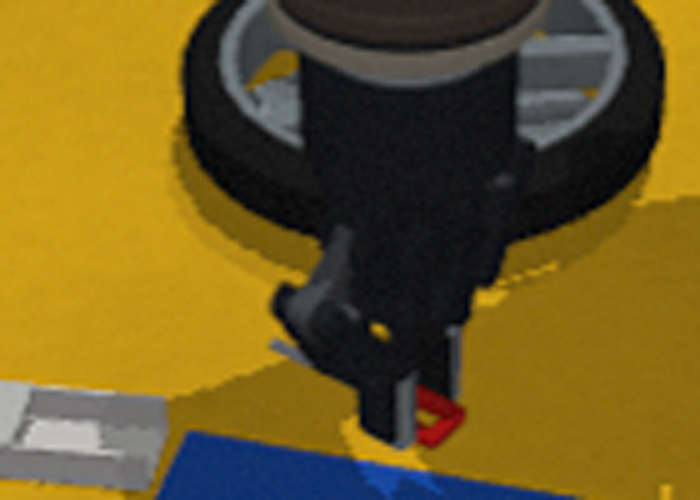

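```bash
python3 - <<'E'
from h import *
print(*delta([0.4901,.051,.101],down(np.radians(-126.8))))
E
```

```text
[0.1982 0.5061 0.0517] [-0.0019 -0.0011  0.0875]
```

>>> servo_tool(increments="0.035 0.09 0 0 0 0.018 -0.8; 0.07 0.18 0 0 0 0.035 -0.8; 0.105 0.27 0 0 0 0.053 -0.8; 0.14 0.36 0 0 0 0.07 -0.8; 0.17 0.44 0.02 -0.002 -0.001 0.0875 -0.8")

```text
clock: 11.95
ee_pos: [0.4879, 0.0848, 0.1161]
tool_rot: [0.0, 0.949, -0.317, -0.0]
ft_force: [0.6, 0.3, -0.6]
opening: 0.0211
```

```bash
python3 - <<'E'
from h import *
print(*delta([0.4901,.051,.101],down(np.radians(-126.8))))
E
```

```text
[0.0441 0.0514 0.0302] [ 0.0003  0.     -0.0007]
```

>>> servo_tool(increments="0.02 0.03 0.02 0 0 -0.001 -0.8; 0.036 0.0514 0.0302 0 0 -0.001 -0.8; 0.036 0.0514 0.0302 0 0 -0.001 -0.8; 0.036 0.0514 0.0302 0 0 -0.001 -0.8; 0.036 0.0514 0.0302 0 0 -0.001 -0.8")

```text
clock: 12.45
ee_pos: [0.4871, 0.0543, 0.101]
tool_rot: [0.0, 0.949, -0.315, -0.0]
ft_force: [0.3, 0.2, 0.8]
opening: 0.0209
```

```bash
python3 - <<'E'
from h import *
o=readout.get_obs();print(o["ee_pos"],o["tool_rot"],o["joint_velocities"])
print(*delta([0.4901,.051,.101],down(np.radians(-126.8))))
i=vision.camera_info("wrist"); np.save("i15.npy",i,allow_pickle=True)
im=vision.grab_frame("wrist");cv2.imwrite("pics/w15.png",im); crop(im,240,60,400,210,5,"pics/w15c.png")
im=vision.grab_frame("side");cv2.imwrite("pics/s15.png",im);crop(im,250,130,390,230,5,"pics/s15c.png")
im=vision.grab_frame("scene");cv2.imwrite("pics/c15.png",im);crop(im,250,160,370,260,6,"pics/c15c.png")
E
```

```text
[0.4871 0.0543 0.101 ] [ 0.0003  0.9492 -0.3146 -0.0002] [ 0.0052 -0.0057  0.0002 -0.0029  0.001  -0.0033]
[ 0.0089  0.0017 -0.    ] [0.0002 0.     0.0007]
```

View pics/w15.png

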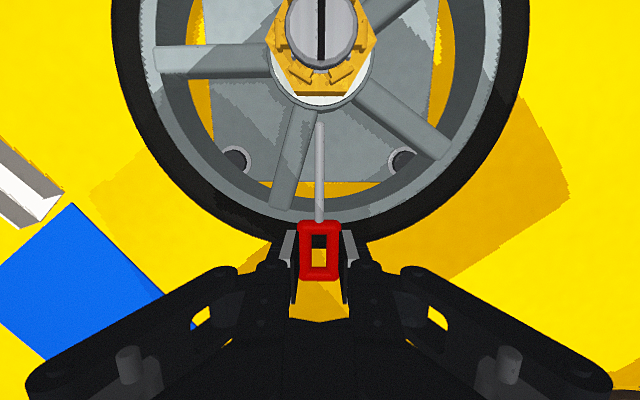

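View pics/s15c.png

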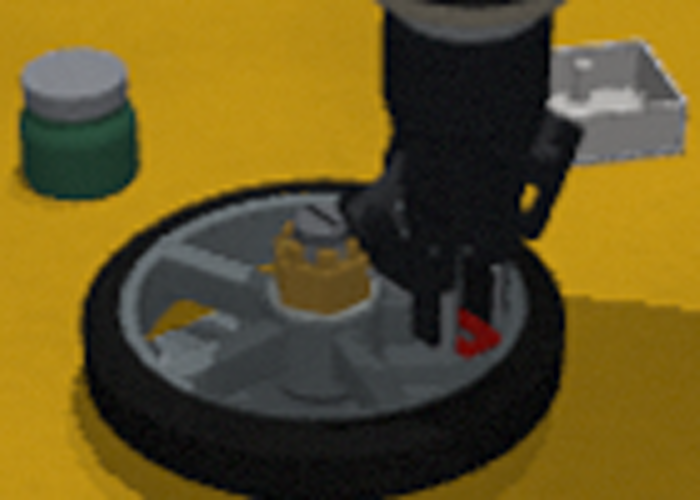

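View pics/c15c.png

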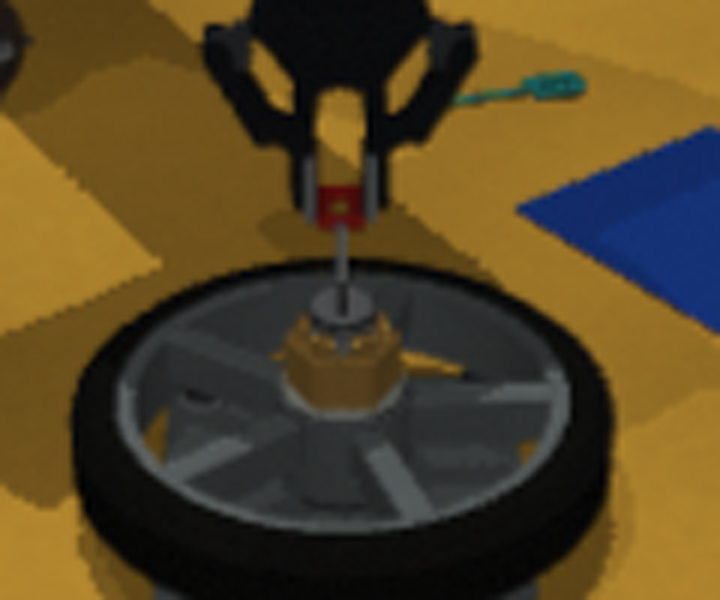

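View pics/w15c.png

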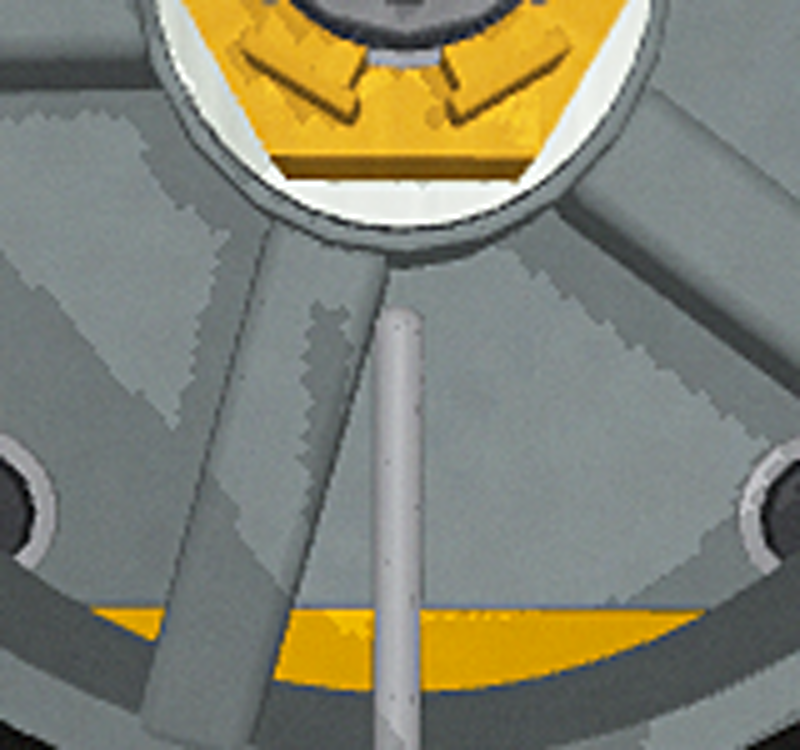

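```bash
python3 - <<'E'
from h import *
i=np.load("i15.npy",allow_pickle=True).item()
f=lambda x,y,z: plane("wrist",240+x/5-.4,60+y/5-.4,z,i)[:2]
n=np.array([.599,.8007]);u=np.array([.8007,-.599]);c=np.array([.5702,-.0089])
for z1,z2 in ((.0965,.0965),(.0945,.096)):
    t=f(402,318,z1);b=f(396.5,730,z2);d=t-b
    print("tip",t,"n off",(t-c)@n,"u",(t-c)@u,"base n",(b-c)@n,"u",(b-c)@u,np.degrees(np.arctan2(d[1],d[0])))
for x in (362,447): print("slot edge",(f(x,85,.1)-c)@n)   # crown top
for x in (368,442): print("spindle gap",(f(x,60,.0955)-c)@n)
im=cv2.imread("pics/w15.png"); crop(im,270,0,370,80,8,"pics/w15d.png")
E
```

```text
tip [0.5405 0.0142] n off 0.0007385290268618781 u -0.03758029713462465 base n 0.0011821504215003649 u -0.07987571230185538 -37.400926817640446
tip [0.5405 0.0142] n off 0.0007256151529093922 u -0.03757037159618618 base n 0.0011805019412630157 u -0.08002386896092852 -37.41389153018758
slot edge 0.004518861921126256
slot edge -0.003320527769320206
spindle gap 0.004035537598577287
spindle gap -0.0029842334059378417
```

View pics/w15d.png

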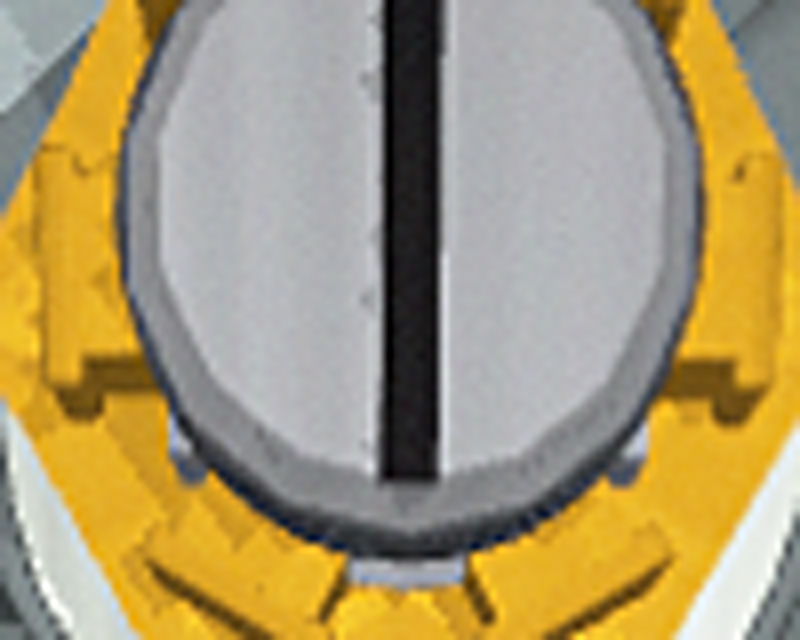

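>>> servo_tool(increments="0.01 0.0008 0 0 0 -0.002 -0.8; 0.025 0.0008 0 0 0 -0.002 -0.8; 0.04 0.0008 0 0 0 -0.002 -0.8; 0.05 0.0008 0 0 0 -0.002 -0.8; 0.05 0.0008 0 0 0 -0.002 -0.8")

```text
clock: 13.1
ee_pos: [0.5077, 0.0384, 0.1012]
tool_rot: [0.0, 0.95, -0.312, 0.0]
ft_force: [1.4, 0.6, -0.9]
opening: 0.0215
```

```bash
python3 - <<'E'
from h import *
o=readout.get_obs();print(o["ee_pos"],o["tool_rot"],o["ft_force"],o["torque"])
n=np.array([.599,.8007]);u=np.array([.8007,-.599]);c=np.array([.5702,-.0089]);print((o["ee_pos"][:2]-c)@u,(o["ee_pos"][:2]-c)@n)
i=vision.camera_info("wrist"); np.save("i16.npy",i,allow_pickle=True)
im=vision.grab_frame("wrist");cv2.imwrite("pics/w16.png",im); crop(im,260,60,380,180,6,"pics/w16c.png")
E
```

```text
[0.5077 0.0384 0.1012] [ 0.0002  0.9501 -0.3119  0.0003] [ 1.3799  0.5917 -0.9451] [-0.0039  0.0335  0.0055]
-0.0783772453403381 0.00048423171548154115
```

View pics/w16c.png

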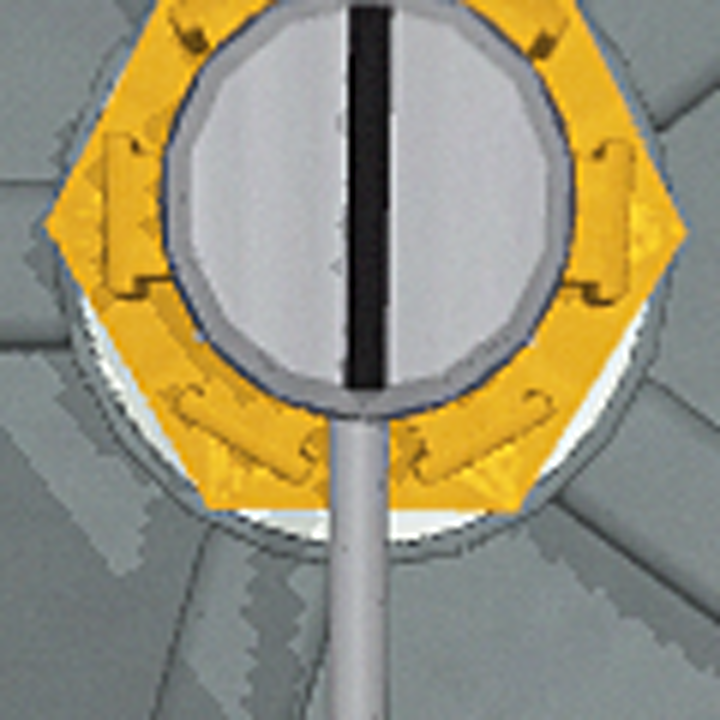

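>>> servo_tool(increments="0.015 0.001 0 0 0 0 -0.8; 0.03 0.001 0 0 0 0 -0.8; 0.045 0.001 0 0 0 0 -0.8; 0.06 0.001 0 0 0 0 -0.8; 0.066 0.001 0 0 0 0 -0.8")

```text
clock: 13.65
ee_pos: [0.5343, 0.0181, 0.1011]
tool_rot: [0.0, 0.95, -0.312, 0.0]
ft_force: [0.4, 0.2, -1.5]
opening: 0.0212
```

```bash
python3 - <<'E'
from h import *
o=readout.get_obs();print(o["ee_pos"],o["tool_rot"],o["ft_force"],o["torque"])
n=np.array([.599,.8007]);u=np.array([.8007,-.599]);c=np.array([.5702,-.0089]);print((o["ee_pos"][:2]-c)@u,(o["ee_pos"][:2]-c)@n,"fu",o["ft_force"][:2]@u)
im=vision.grab_frame("wrist");cv2.imwrite("pics/w17.png",im); crop(im,240,120,400,300,5,"pics/w17c.png")
E
```

```text
[0.5343 0.0181 0.1011] [ 0.0002  0.9501 -0.3121  0.0003] [ 0.3575  0.2398 -1.519 ] [ 0.0211 -0.0544  0.0485]
-0.0448984721938767 0.00015558802942820682 fu 0.14259092851665772
```

View pics/w17c.png

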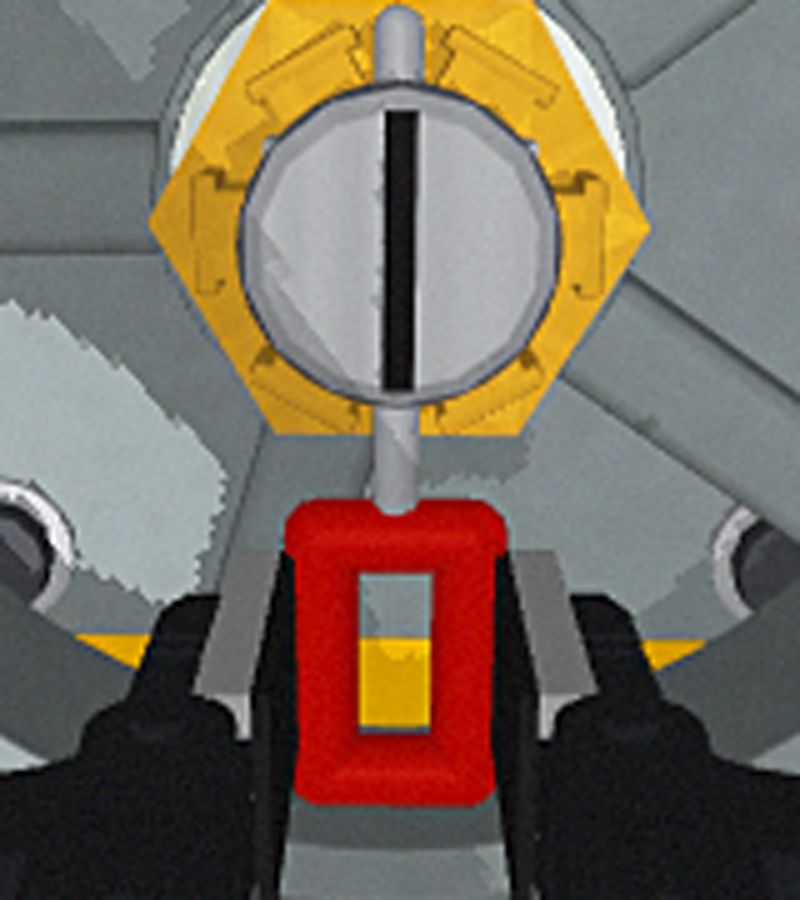

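>>> servo_tool(increments="0.004 0 0 0 0 0 -0.8; 0.008 0 0 0 0 0 -0.8; 0.011 0 0 0 0 0 -0.8; 0.013 0 0 0 0 0 -0.8")

```text
clock: 14.1
ee_pos: [0.5396, 0.0142, 0.1012]
tool_rot: [0.0, 0.95, -0.312, 0.0]
ft_force: [1.2, -0.2, -1.7]
opening: 0.0214
```

```bash
python3 - <<'E'
from h import *
o=readout.get_obs();print(o["ee_pos"],o["tool_rot"],o["ft_force"],o["torque"])
n=np.array([.599,.8007]);u=np.array([.8007,-.599]);c=np.array([.5702,-.0089]);print((o["ee_pos"][:2]-c)@u,(o["ee_pos"][:2]-c)@n,"fu",o["ft_force"][:2]@u)
im=vision.grab_frame("wrist");cv2.imwrite("pics/w18.png",im); crop(im,240,120,400,300,5,"pics/w18c.png")
E
```

```text
[0.5396 0.0142 0.1012] [ 0.0003  0.9501 -0.312   0.0003] [ 1.1542 -0.222  -1.6575] [0.0026 0.0286 0.019 ]
-0.03834364920385091 0.00020714768960049582 fu 1.0571174912940553
```

View pics/w18c.png

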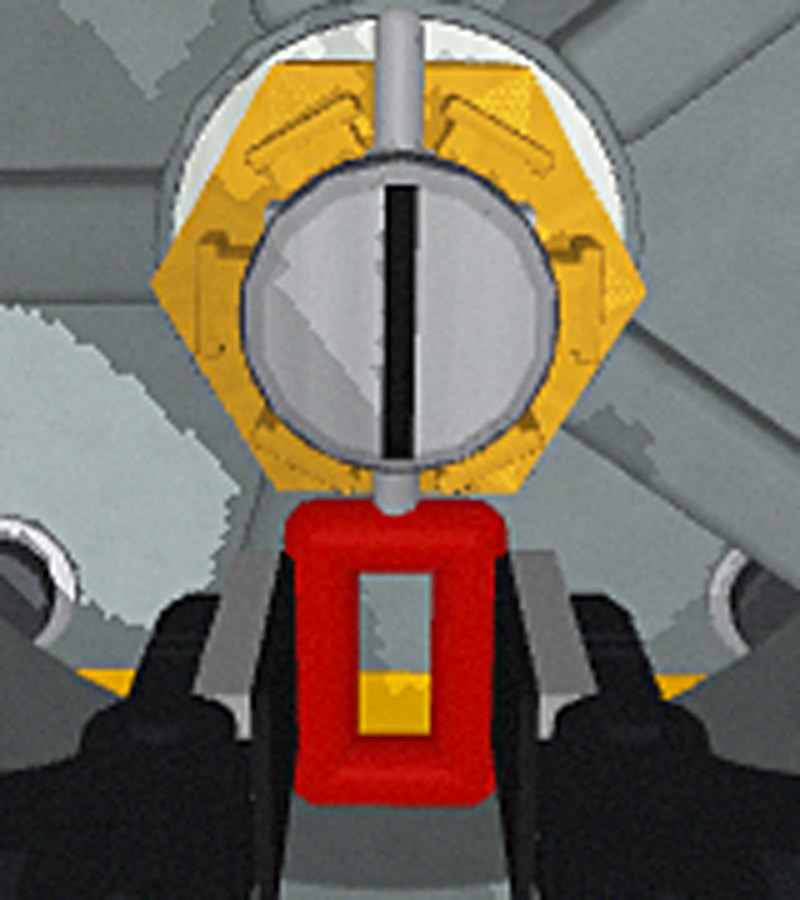

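>>> servo_tool(increments="0.003 0 0 0 0 0 -0.8; 0.005 0 0 0 0 0 -0.8; 0.006 0 0 0 0 0 -0.8")

```text
clock: 14.45
ee_pos: [0.5414, 0.0127, 0.101]
tool_rot: [0.0, 0.95, -0.312, -0.0]
ft_force: [-4.9, 6.3, 1.9]
opening: 0.0209
```

```bash
python3 - <<'E'
from h import *
o=readout.get_obs();print(o["ee_pos"],o["tool_rot"],o["ft_force"],o["torque"])
n=np.array([.599,.8007]);u=np.array([.8007,-.599]);c=np.array([.5702,-.0089]);print((o["ee_pos"][:2]-c)@u,(o["ee_pos"][:2]-c)@n,"fu",o["ft_force"][:2]@u)
im=vision.grab_frame("wrist");cv2.imwrite("pics/w19.png",im); crop(im,240,120,400,300,5,"pics/w19c.png")
E
```

```text
[0.5414 0.0127 0.101 ] [ 0.0003  0.95   -0.3121 -0.0004] [-4.9417  6.3486  1.8888] [ 0.9394  0.8035 -0.0156]
-0.03599821858259358 5.602265706033344e-05 fu -7.759604565873477
```

View pics/w19c.png

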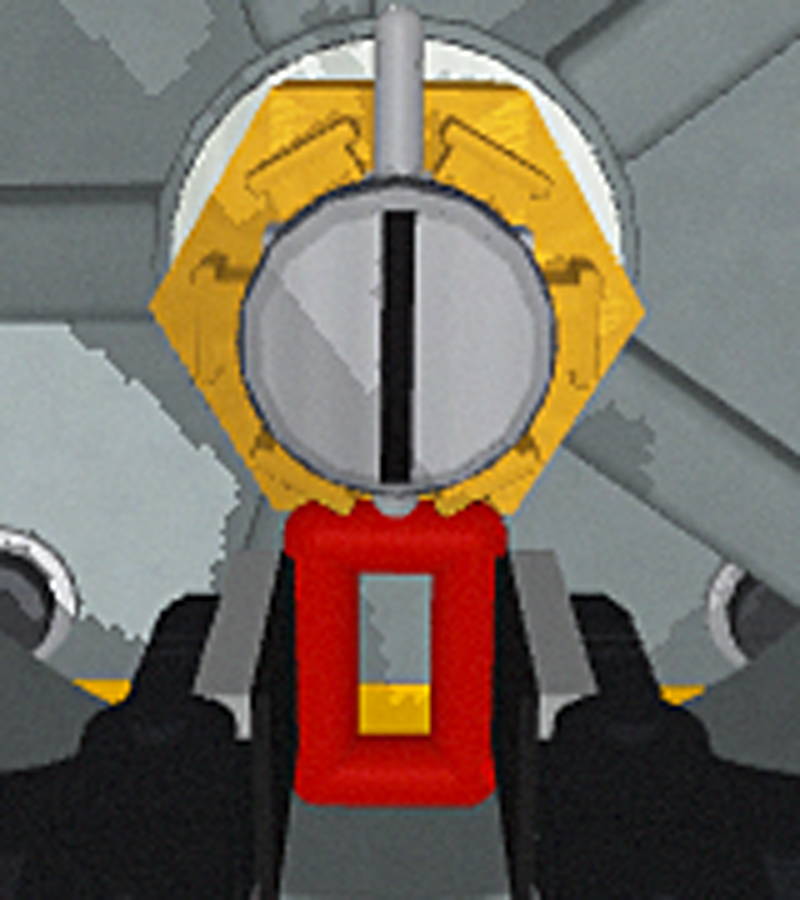

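>>> servo_tool(increments="0 0 0 0 0 0 -0.3; 0 0 0 0 0 0 0; 0 0 0 0 0 0 0.3; 0 0 -0.02 0 0 0 0.3; 0 0 -0.08 0 0 0 0.3")

```text
clock: 15.0
ee_pos: [0.54, 0.0127, 0.14]
tool_rot: [0.001, 0.95, -0.312, -0.002]
ft_force: [-0.3, 0.7, -0.1]
opening: 0.0554
```

>>> servo_tool(increments="0 0 -0.06 0 0 0 0.3; 0 0 -0.1 0 0 0 0.3; 0 0 -0.1 0 0 0 0.3")

```text
clock: 15.3
ee_pos: [0.542, 0.0126, 0.1935]
tool_rot: [0.0, 0.95, -0.312, 0.0]
ft_force: [0.0, 0.4, 0.7]
opening: 0.0552
```

```bash
python3 - <<'E'
from h import *
o=readout.get_obs();print(o["ee_pos"],o["tool_rot"],o["ft_force"],o["q"])
i=vision.camera_info("wrist"); np.save("i20.npy",i,allow_pickle=True)
im=vision.grab_frame("wrist");cv2.imwrite("pics/w20.png",im)
im=vision.grab_frame("side");cv2.imwrite("pics/s20.png",im);crop(im,250,130,390,230,5,"pics/s20c.png")
E
```

```text
[0.542  0.0126 0.1935] [ 0.0001  0.95   -0.3122  0.0001] [0.0375 0.3527 0.7243] [-0.0324  0.3849  1.8928 -0.0004  0.8638  2.1736]
```

View pics/w20.png

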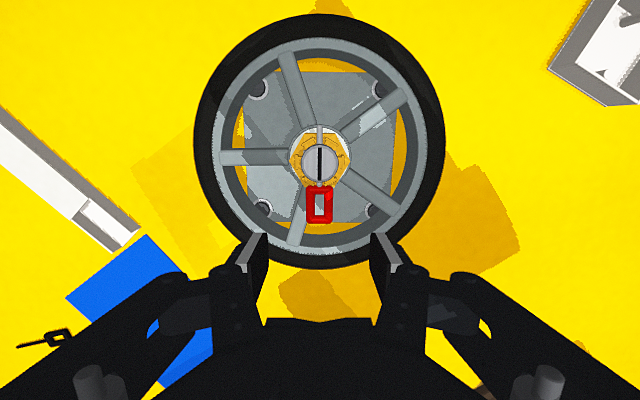

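View pics/s20c.png

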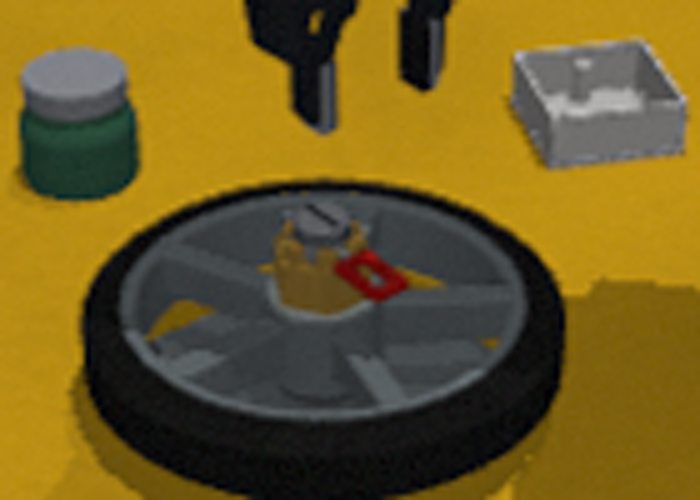

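```bash
python3 - <<'E'
from h import *
i=np.load("i20.npy",allow_pickle=True).item(); c=np.array([.5702,-.0089])
for p in ((283,60),(398,97),(225,157),(295,240),(398,213)):
    q=plane("wrist",*p,.06,i)[:2]-c; print(p,np.linalg.norm(q),np.degrees(np.arctan2(q[1],q[0])))
im=cv2.imread("pics/w20.png"); crop(im,190,10,450,270,3,"pics/w20c.png")
E
```

```text
(283, 60) 0.09282176234802676 -15.68927555975094
(398, 97) 0.09131329452580558 -88.9050081335005
(225, 157) 0.09221407455752549 53.383647751007274
(295, 240) 0.09068926783462271 127.0476477345204
(398, 213) 0.09885818832827709 -161.6102799282512
```

View pics/w20c.png

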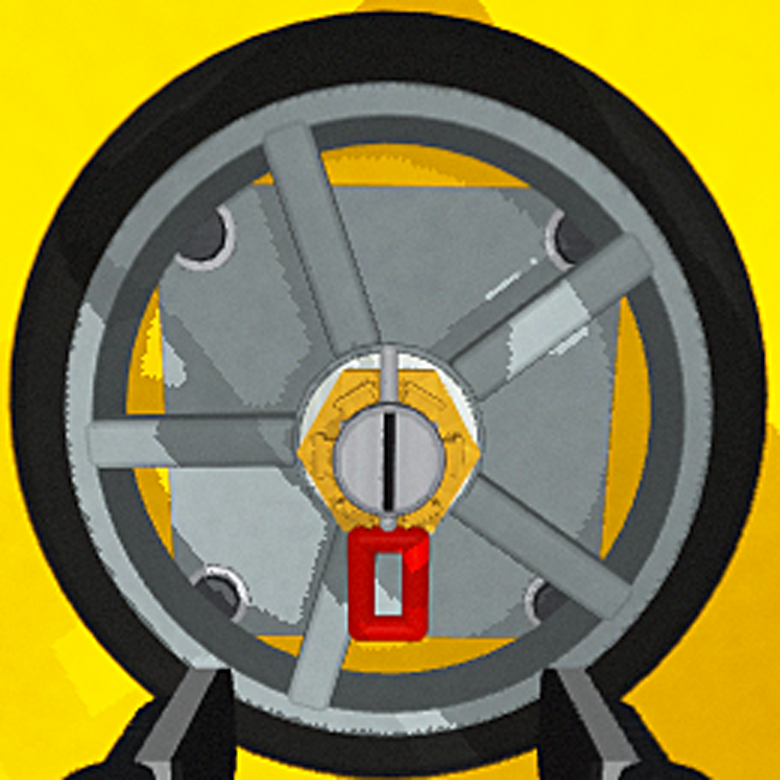

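```bash
python3 - <<'E'
from h import *
print(*delta([0.6111,-.0632,.16],down(np.radians(-143))))
E
```

```text
[0.2039 0.0383 0.0611] [0.0009 0.0008 0.0923]
```

>>> servo_tool(increments="0.06 0.01 0 0 0 0.03 -1; 0.12 0.025 0 0 0 0.06 -1; 0.18 0.038 0 0.001 0.001 0.092 -1; 0.204 0.038 0.05 0.001 0.001 0.092 -1; 0.204 0.038 0.06 0.001 0.001 0.092 -1")

```text
clock: 15.9
ee_pos: [0.6107, -0.0641, 0.1575]
tool_rot: [0.0, 0.895, -0.446, -0.001]
ft_force: [-0.8, -0.2, -0.2]
opening: 0.0002
```

```bash
python3 - <<'E'
from h import *
o=readout.get_obs();print(o["ee_pos"],o["opening"])
im=vision.grab_frame("wrist");cv2.imwrite("pics/w21.png",im)
print(*delta([0.6111,-.0632,.058],down(np.radians(-143))))
E
```

```text
[ 0.6107 -0.0641  0.1575] 0.00022669154776235926
[ 0.0022 -0.003   0.1991] [0.0009 0.0009 0.0001]
```

View pics/w21.png

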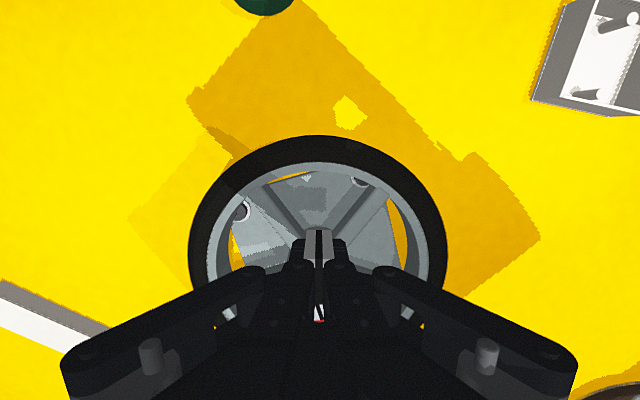

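>>> servo_tool(increments="0.002 -0.003 0.07 0 0 0 -1; 0.002 -0.003 0.14 0 0 0 -1; 0.002 -0.003 0.18 0 0 0 -1; 0.002 -0.003 0.199 0 0 0 -1; 0.002 -0.003 0.199 0 0 0 -1")

```text
clock: 16.45
ee_pos: [0.61, -0.0625, 0.0574]
tool_rot: [0.001, 0.895, -0.446, -0.003]
ft_force: [-0.5, 0.6, 0.4]
opening: -0.0003
```

```bash
python3 - <<'E'
from h import *
o=readout.get_obs();print(o["ee_pos"],o["ft_force"],o["q"])
im=vision.grab_frame("scene");crop(im,250,150,370,250,6,"pics/c22c.png")
im=vision.grab_frame("side");crop(im,240,110,400,230,5,"pics/s22c.png")
c=np.array([.5702,-.0089])
for f in (-45,-37,-29,-21,-13): print(f,*delta([*(c+.068*np.array([np.cos(np.radians(f)),np.sin(np.radians(f))])),.058],down(np.radians(f-90))))
E
```

```text
[ 0.61   -0.0625  0.0574] [-0.5445  0.6486  0.4335] [-0.1516  0.6567  1.8163  0.      0.6747  2.3431]
-45 [-0.0011 -0.0182  0.0021] [ 0.0007  0.0008 -0.0442]
-37 [-0.005  -0.0368  0.0021] [ 0.0006  0.0008 -0.0886]
-29 [-0.0115 -0.0546  0.002 ] [ 0.0005  0.0009 -0.133 ]
-21 [-0.0204 -0.0714  0.002 ] [ 0.0005  0.0009 -0.1775]
-13 [-0.0315 -0.0867  0.002 ] [ 0.0004  0.0009 -0.2219]
```

View pics/c22c.png

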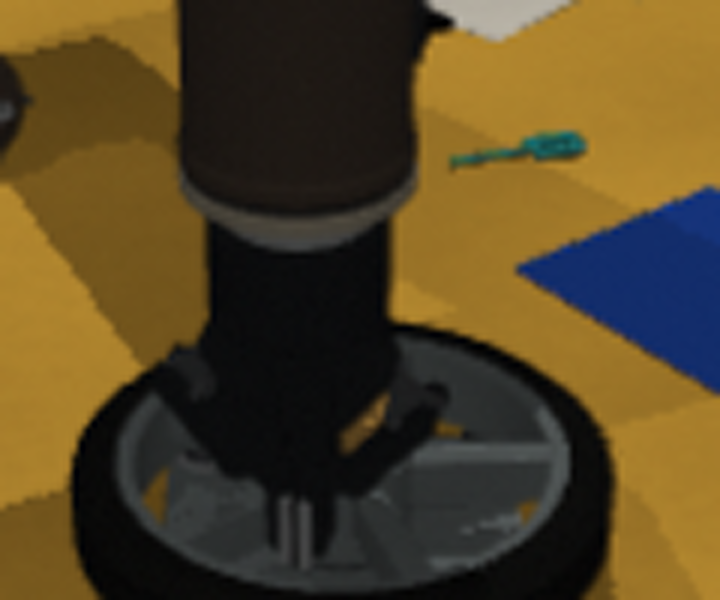

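View pics/s22c.png

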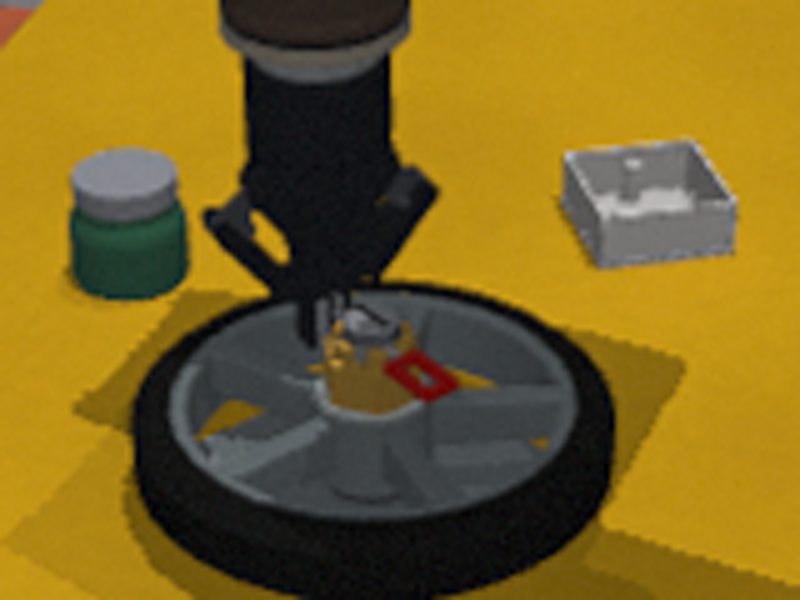

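>>> servo_tool(increments="-0.001 -0.018 0.002 0 0 -0.044 -1; -0.005 -0.037 0.002 0 0 -0.089 -1; -0.0115 -0.055 0.002 0 0 -0.133 -1; -0.02 -0.071 0.002 0 0 -0.178 -1; -0.0315 -0.087 0.002 0 0 -0.222 -1")

```text
clock: 17.05
ee_pos: [0.6385, -0.0242, 0.0611]
tool_rot: [0.0, 0.994, -0.11, 0.001]
ft_force: [-5.5, -2.0, 18.5]
opening: -0.0
```

```bash
cat > arc.py <<'E'
from h import *
import sys
o=readout.get_obs();print(o["clock"],o["ee_pos"],o["ft_force"],o["torque"],o["q"])
c=np.array([.5702,-.0089]);d=o["ee_pos"][:2]-c;y=Rq(o["tool_rot"]).as_matrix()[:,1];print("phi",np.degrees(np.arctan2(d[1],d[0])),np.linalg.norm(d),"yaw",np.degrees(np.arctan2(y[1],y[0])))
for f in map(float,sys.argv[1:]): print(f,*delta([*(c+.068*np.array([np.cos(np.radians(f)),np.sin(np.radians(f))])),.057],down(np.radians(f-90))))
E
python3 arc.py -5 3 11 19 27
```

```text
17.05 [ 0.6385 -0.0242  0.0611] [-5.4663 -2.0041 18.4989] [-0.2091  0.8743  0.0424] [-0.0854  0.6747  1.758  -0.0001  0.708   1.7064]
phi -12.659948965901293 0.06996386465747716 yaw -102.6569935472519
-5.0 [-0.0051 -0.0181  0.0083] [-0.     -0.0003 -0.0425]
3.0 [-0.009  -0.0367  0.0083] [ 0.     -0.0003 -0.087 ]
11.0 [-0.0154 -0.0546  0.0083] [ 0.     -0.0003 -0.1314]
19.0 [-0.0242 -0.0714  0.0083] [ 0.0001 -0.0003 -0.1759]
27.0 [-0.0352 -0.0868  0.0083] [ 0.0001 -0.0003 -0.2203]
```

```bash
python3 - <<'E'
from h import *
im=vision.grab_frame("scene");crop(im,250,150,370,250,6,"pics/c23c.png")
im=vision.grab_frame("side");crop(im,240,110,400,230,5,"pics/s23c.png")
im=vision.grab_frame("wrist");cv2.imwrite("pics/w23.png",im)
E
```

```text
(no output)
```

View pics/c23c.png

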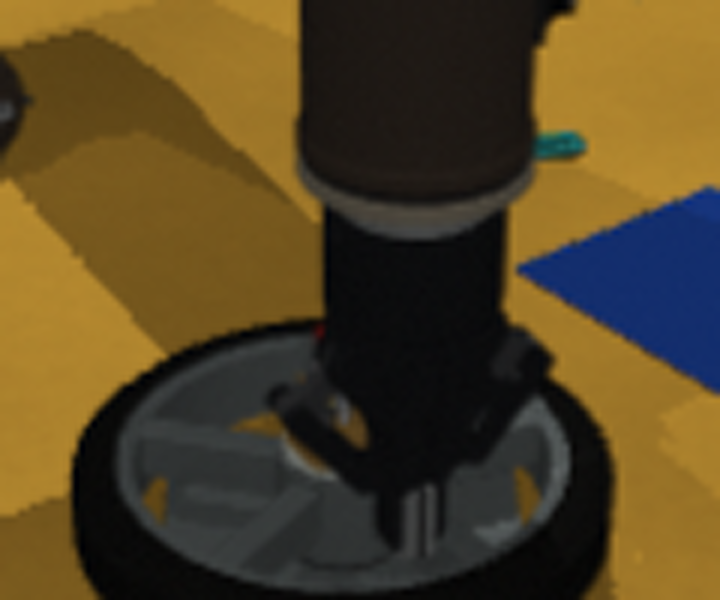

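View pics/s23c.png

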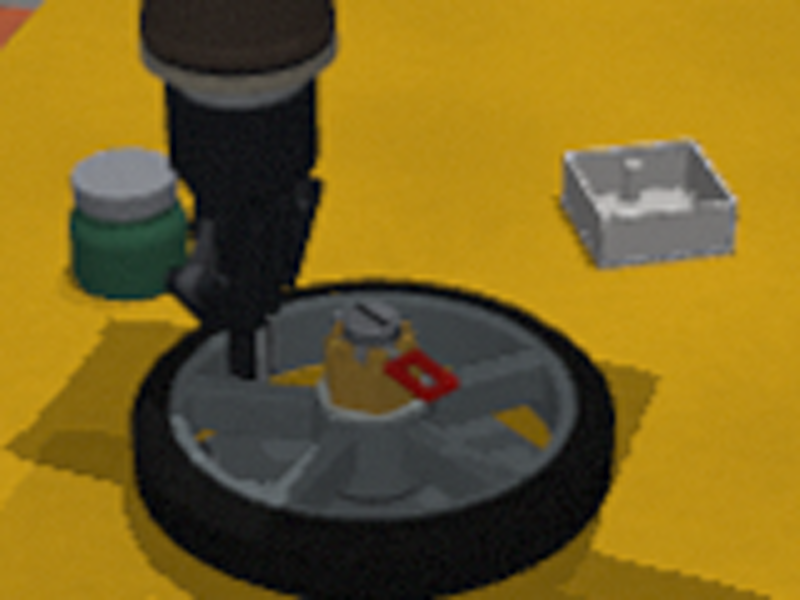

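View pics/w23.png

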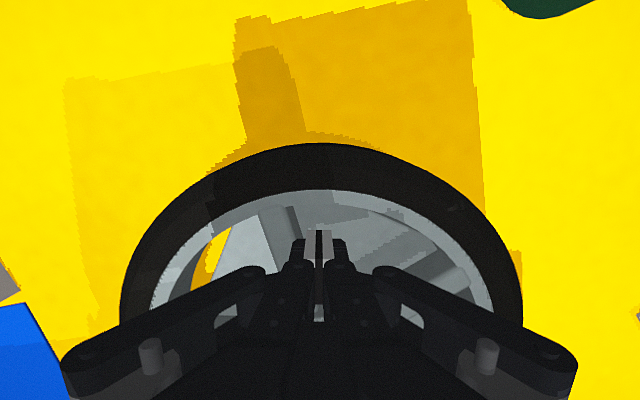

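```bash
python3 - <<'E'
from h import *
c=np.array([.5702,-.0089])
for p in ((280,215),(450,278)):
    q=plane("wrist",*p,.06)[:2]-c; print(p,np.linalg.norm(q),np.degrees(np.arctan2(q[1],q[0])))
for p in ((240+205/5,110+385/5),(240+530/5,110+370/5)):
    q=plane("side",*p,.06)[:2]-c; print(p,np.linalg.norm(q),np.degrees(np.arctan2(q[1],q[0])))
E
python3 arc.py -12.6
```

```text
(280, 215) 0.092980707975343 0.4675527351947052
(450, 278) 0.08989887239598801 -66.49531071338447
(281.0, 187.0) 0.0862151066668053 6.290855467078425
(346.0, 184.0) 0.08690163495888742 -149.53737929974318
17.2 [ 0.6386 -0.0234  0.061 ] [-1.3517  1.5998 15.2398] [ 0.5203  0.2079 -0.0164] [-0.0843  0.6748  1.7581  0.0009  0.7074  1.7103]
phi -11.937728687863789 0.06986239442933151 yaw -102.86395811105125
-12.6 [-0.0037  0.0016  0.0081] [-0.0002 -0.0004 -0.0015]
```

>>> servo_tool(increments="-0.004 -0.017 0 0 0 -0.04 -1; -0.009 -0.035 0 0 0 -0.085 -1; -0.015 -0.053 0 0 0 -0.128 -1; -0.024 -0.07 0 0 0 -0.172 -1; -0.035 -0.085 0 0 0 -0.216 -1")

```text
clock: 17.7
ee_pos: [0.6324, 0.0222, 0.0631]
tool_rot: [0.0, 0.974, 0.228, 0.002]
ft_force: [2.3, -3.5, 1.0]
opening: -0.0004
```

```bash
python3 arc.py 33 41 49 57 65; python3 - <<'E'
from h import *
im=vision.grab_frame("side");crop(im,240,110,400,230,5,"pics/s24c.png")
E
```

```text
17.7 [0.6324 0.0222 0.0631] [ 2.2701 -3.505   1.0314] [-0.5084 -0.3318 -0.0016] [-0.0129  0.6642  1.7758  0.0003  0.6967  1.0976]
phi 26.559707413482105 0.06957178011569544 yaw -63.64195084916689
33.0 [-0.0041 -0.0153  0.0122] [ 0.0007 -0.0014 -0.0369]
41.0 [-0.0076 -0.0339  0.0121] [ 0.0008 -0.0013 -0.0813]
49.0 [-0.0137 -0.0519  0.0121] [ 0.0009 -0.0013 -0.1258]
57.0 [-0.0222 -0.0689  0.012 ] [ 0.001  -0.0012 -0.1702]
65.0 [-0.033  -0.0845  0.0119] [ 0.0011 -0.0012 -0.2147]
```

View pics/s24c.png

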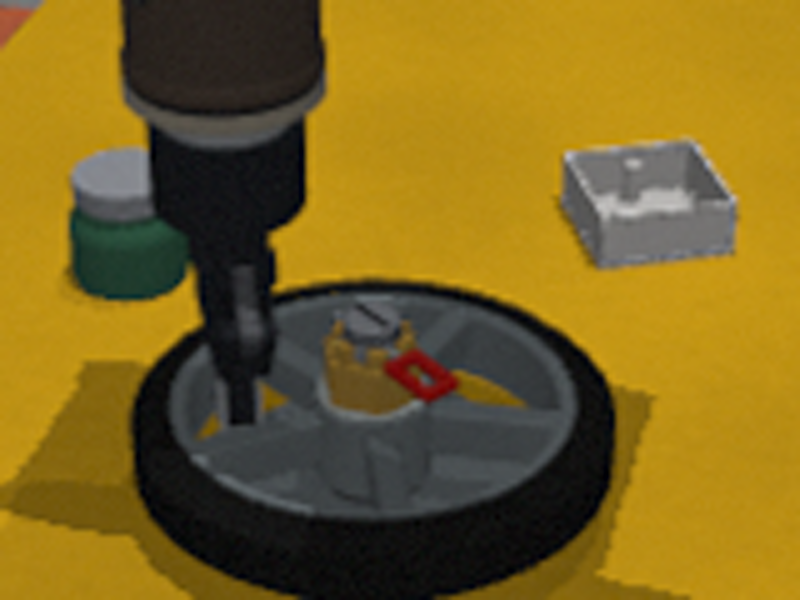

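>>> servo_tool(increments="-0.004 -0.0155 0.004 0 0 -0.037 -1; -0.0076 -0.034 0.004 0 0 -0.081 -1; -0.0137 -0.052 0.004 0 0 -0.126 -1; -0.022 -0.069 0.004 0 0 -0.17 -1; -0.033 -0.0845 0.004 0 0 -0.215 -1")

```text
clock: 18.25
ee_pos: [0.5992, 0.0537, 0.0625]
tool_rot: [0.002, 0.84, 0.543, 0.003]
ft_force: [3.6, -0.7, 1.3]
opening: -0.0003
```

```bash
python3 arc.py 70 76 80; python3 - <<'E'
from h import *
im=vision.grab_frame("side");crop(im,240,110,400,230,5,"pics/s25c.png")
E
```

```text
18.25 [0.5992 0.0537 0.0625] [ 3.6352 -0.652   1.3354] [-0.1901 -0.6251  0.0681] [0.0388 0.6327 1.8543 0.0004 0.647  0.4614]
phi 65.14746684860751 0.0689707405303515 yaw -24.23463285564753
70.0 [-0.0023 -0.0116  0.011 ] [ 0.0022 -0.0011 -0.0235]
76.0 [-0.0041 -0.0257  0.0109] [ 0.0022 -0.001  -0.0569]
80.0 [-0.0061 -0.035   0.0108] [ 0.0023 -0.0009 -0.0791]
```

View pics/s25c.png

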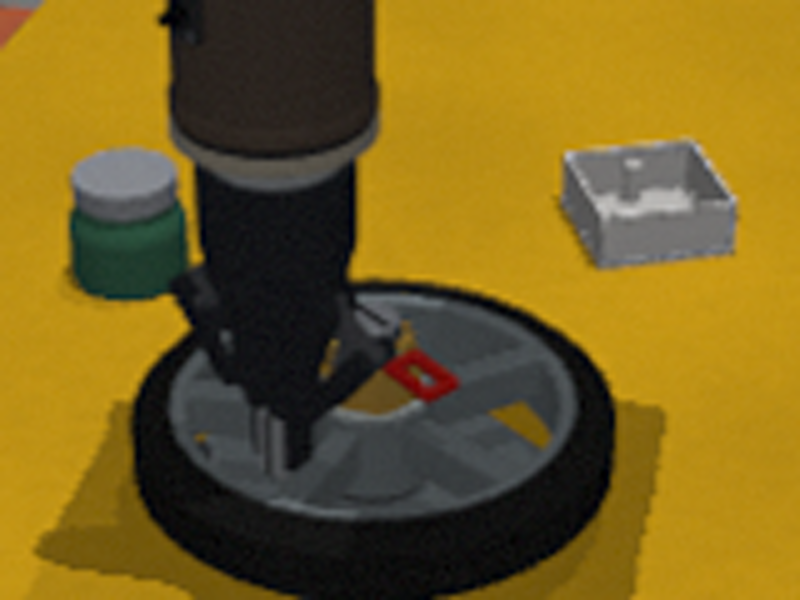

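>>> servo_tool(increments="-0.0023 -0.0116 0.003 0 0 -0.0235 -1; -0.004 -0.026 0.003 0 0 -0.057 -1; -0.004 -0.026 0.003 0 0 -0.057 -1; -0.003 -0.018 -0.01 0 0 -0.057 -1; -0.003 -0.018 -0.07 0 0 -0.057 -1")

```text
clock: 18.8
ee_pos: [0.5876, 0.056, 0.0961]
tool_rot: [0.0, 0.786, 0.618, 0.001]
ft_force: [0.9, -0.0, -0.2]
opening: -0.0004
```

>>> servo_tool(increments="0.05 -0.02 -0.08 0 0 0 -0.5; 0.1 -0.05 -0.16 0 0 0 0; 0.15 -0.1 -0.24 0 0 0 0; 0.2 -0.15 -0.28 0 0 0 0; 0.2 -0.15 -0.28 0 0 0 0")

```text
clock: 19.3
ee_pos: [0.5384, 0.1741, 0.2406]
tool_rot: [0.001, 0.787, 0.617, 0.004]
ft_force: [0.2, -0.5, -0.1]
opening: 0.0425
```

```bash
python3 arc.py; python3 - <<'E'
from h import *
im=vision.grab_frame("wrist");cv2.imwrite("pics/w26.png",im); np.save("i26.npy",vision.camera_info("wrist"),allow_pickle=True)
im=vision.grab_frame("side");cv2.imwrite("pics/s26.png",im);crop(im,240,130,400,250,5,"pics/s26c.png")
im=vision.grab_frame("scene");cv2.imwrite("pics/c26.png",im)
E
```

```text
19.3 [0.5384 0.1741 0.2406] [ 0.1563 -0.5368 -0.1117] [ 0.0366 -0.0306  0.0442] [0.2587 0.3578 1.797  0.0011 0.9793 0.5001]
phi 99.85852624855742 0.18578784972356696 yaw -13.86431614178907
```

View pics/w26.png

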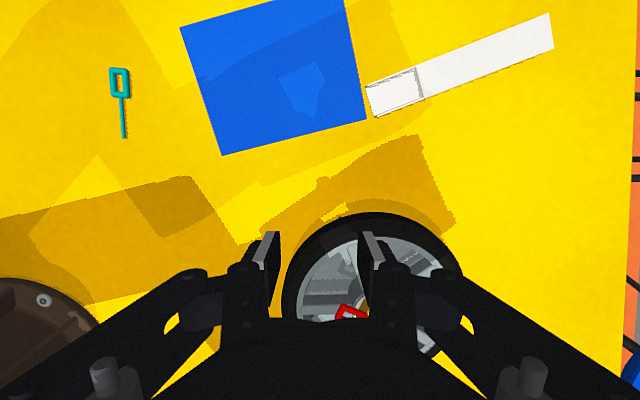

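View pics/s26c.png

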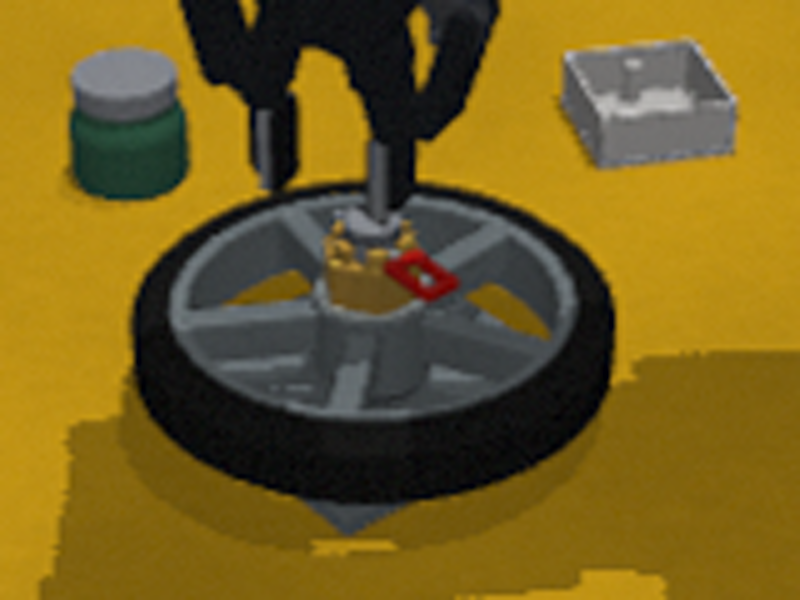

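View pics/c26.png

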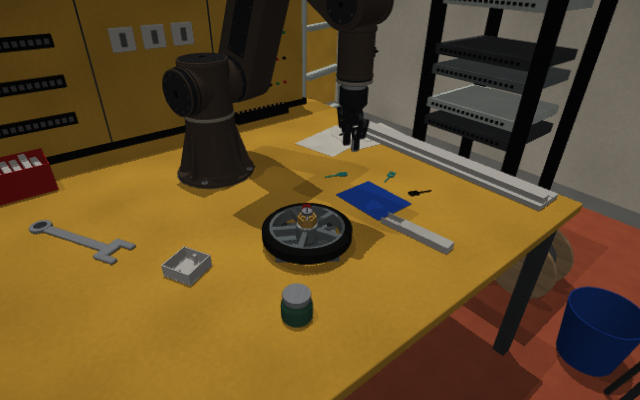

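```bash
python3 - <<'E'
from h import *
c=plane("side",314.5,174.3,.11)[:2]
for p in ((350,400),(195,318),(293,215),(495,235),(530,385)):
    q=plane("side",240+p[0]/5,130+p[1]/5,.06)[:2]-c; a=np.degrees(np.arctan2(q[1],q[0])); print(p,np.linalg.norm(q),a,(a+17)%72)
E
```

```text
(350, 400) 0.08260321687391378 96.53256705556392 41.532567055563916
(195, 318) 0.09110579172689663 21.30382814771075 38.303828147710746
(293, 215) 0.09721141785485707 -49.07103234374624 39.92896765625376
(495, 235) 0.09212362425677154 -120.44469413975757 40.55530586024243
(530, 385) 0.10380439820428773 151.52461371905645 24.524613719056447
```

>>> servo_tool(increments="-0.08 0.03 0 0 0 0 0; -0.16 0.06 0 0 0 0 0; -0.24 0.09 0 0 0 0 0; -0.3 0.12 0 0 0 0 0; -0.32 0.13 0 0 0 0 0")

```text
clock: 19.95
ee_pos: [0.5638, -0.0043, 0.2356]
tool_rot: [0.0, 0.789, 0.615, 0.0]
ft_force: [0.2, 0.4, -0.2]
opening: 0.0425
```

```bash
python3 - <<'E'
from h import *
i=vision.camera_info("wrist")
im=vision.grab_frame("wrist");cv2.imwrite("pics/w27.png",im)
p=proj("wrist",[.5702,-.0089,.1],i).astype(int);print(p)
crop(im,p[0]-90,max(p[1]-75,0),p[0]+90,p[1]+75,4,"pics/w27c.png")
E
```

```text
[324 194]
```

View pics/w27c.png

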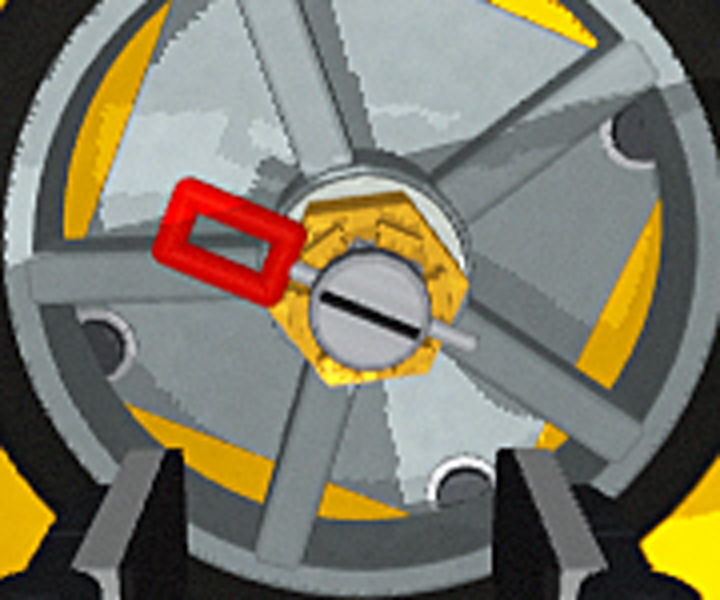

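```bash
python3 -c "
from station import finish_job
print(finish_job())"
```

```text
the job is handed in; nothing more can be done
None
```

The trolley wheel is fitted and the job is handed in, at about 20 s of the 64 s allowed; no verdict is reported. The steps were done in the order asked.

- **Nut:** I turned it about 106° clockwise in one grip, past the first (loose) slot to the second. At that point a slot pair lined up with the paint line in the wrist view.
- **Pin:** I took the red-handled pin off the mat and pushed it through slot and hole until I felt contact of about 8 N, then let go of it. The first attempt to grip it closed above the handle without moving it. I lowered the gripper and gripped it properly.
- **Wheel:** I pushed it round about 112° by a spoke (measured from the side picture), and it turned freely. At the start of the push the fingers had about 18 N upward load on them, so I carried on slightly higher and it went away.

**Last checks:** After the push, the pin measured home in the wrist view: handle face about 22 mm from the axis and tip about 29 mm. One of the five spoke readings in the side view came out about 16° off; the other four agreed within about 3°. The back box, trunking and grease jar look to be where they were, by eye only, and the robot was clear of everything.

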